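# Hang the specimen brackets and enable the ageing lamp

### The arm

A 6-joint arm with a two-finger parallel gripper is mounted at the origin on a cart in front of the work surface, level with it; the furniture and walls round the work are solid. World frame = base frame: x ahead of the robot, y to its left, z up, the work surface at z = 0. Lengths are in m, angles in rad, forces in N, time in s.
With the tool pointing down it reaches from about 0.35 to 0.975 m from the base axis. Payload 4.9 kg.
Tool frame: the origin (TCP) lies on the front face of the gripper's body, between the roots of the fingers; the fingertips stand 73 mm ahead of it and the grasp point (between the pads) lies 54 mm ahead of it; z points along the fingers, y is the line along which they close (so a half turn about z gives the same grasp; the last joint's range is limited). The gripper opens to 85 mm and grips with 20 to 120 N. Pads are 22 mm wide; open, the fingers measure 114 mm over their backs; the gripper's body (76 mm by 85 mm) begins 54 mm behind the grasp point. The pads swing forward as they close: fully open they stand 13 mm farther back than shut.
Start: joints at [-1.295, 0.053, 1.613, -0, 1.476, -0.119], TCP at [0.24, -0.577, 0.304] pointing down, gripper open.
Joint ranges: [-3.01, 3.01], [-1.01, 2.22], [0.06, 2.58], [-1.02, 4.17], [0.09, 2.62], [-3.14, 3.14]. Speed limits (rad/s): [2.57, 2.57, 3.14, 3.14, 3.14, 3.14].

### API

Orientations are given as a rotation vector (axis times angle).
In Python, from station import status, imaging, order gives the robot as it stands.
- The arm moves only by the tool arm_command, never from a script. Its argument "increments" is a list of rows, each an object with "slide": the shift along the tool's x, y, z in m, a list of three; "spin": the turn about the tool's z in degrees; "gripper": the opening, from -1 (shut) to 1 (fully open). In form: [{"slide": [x, y, z], "spin": spin, "gripper": gripper}, ...]. A call has 1 to 8 rows; each row is the pose to reach, as a shift and turn from the pose commanded when the call began, along the tool's axes at that moment; what a row does not reach only later rows make up. A row lasts 1/12 s, in which the tool goes at most 41.7 mm and 7.16 degrees, less where a joint would pass 70% of its speed; a pose out of reach is approached as far as the arm can. A call with a gripper value outside its range is refused whole. The fingers move at their own pace and stop on an object; "newtons" is the grip in N (left out, the last holds). Time passes only in rows, so rows that repeat a pose let the fingers close. It gives the time, the measured TCP pose, the force, the opening and the grip force at its end, in the units of the state.
- status.get_obs(): the state, without advancing time (a new reading comes with each control period).
- imaging.get_image(name): name is "side" or "top"; returns a dict with "frame" (480x640x3 uint8, red, green, blue), "vfov" (degrees; the focal length in pixels is half the picture's height over the tangent of half this angle, whatever the lens; pixels are square), "cx", "cy" (the principal point, pixels), "k1" (the pictures are not rectified: a ray, as slopes to the right and down, at radius r is drawn at 1 + k1 r^2 times it, then the intrinsics apply), "view" (4x4, takes a point from world to camera coordinates). Camera axes: x right, y up, looking along -z (the intrinsics and any distortion apply to the point x, -y, -z); pixel columns grow to the right and rows downward; lengths in m; the calibration is good to about 2 mm. A picture is of the moment at which its call begins. There is no depth.
- order.finish_job(): hands the job in; it is judged then, once.
The state is a dict: "t": time; "q": joint angles; "dq": joint speeds; "effort": joint torques, N m; "tool_pos": TCP position; "tool_rot": TCP orientation; "contact_force": force on the tool from outside, world axes, zero at the start; "wrist_torque": the same for the moment, N m; "opening": finger opening in m; "grip_force": force on a finger pad.
Only numpy, scipy, OpenCV 4.12 (cv2) and the standard library are available. Lean on these libraries where they do the work, as an engineer would, in place of code of your own. Each camera call takes 0.05 s, during which the arm holds its last target. There are 200 camera calls.

### The job

Get the lamp ageing rack ready: hook each specimen bracket that stands on the bench into an upright of its own on the slotted rack (any upright) and push it down until it is fully home and the orange catch snaps out over it. Only when they all hang locked, put the red-headed key from the grey block fully into the key switch on the controller, turn it clockwise to on as far as it goes, and leave it in the switch. Leave the glassware and the porcelain dish standing where they are.

Things in the scene. Friction and masses are not known exactly. Their poses are not given: they have to be found in the camera images.
- rack: Fixed slotted rack, 420 wide (y), 165 mm high. Origin on the bench, mid-width, under the front faces of its four aluminium uprights (plane x = 0); x points away from the robot, z up. Uprights at y = -162, -54, 54, 162 mm, 44 mm wide, 5 mm sheet, hollow 20 mm behind; each has two slots on its centre line, 11 wide, z = 75-107 and 120-152 mm. A lamp tray (x -95 to -7, z to 36 mm) lies in front.
- catch_1 (a joint): Orange spring catch (two noses beside the slot) of the upright at y = -162 mm; slide in m, 0 = out, 0.006 = pushed in flush with the face. Noses centred at z = 146 mm, 8 mm high, 6 mm proud. The back plate of a bracket held to the face pushes it in (about 3 N); it snaps out over the plate's top edge when the bracket is fully down, and then prevents lifting.
- catch_2 (a joint): The same orange catch on the upright at y = -54 mm.
- catch_3 (a joint): The same orange catch on the upright at y = +54 mm.
- catch_4 (a joint): The same orange catch on the upright at y = +162 mm.
- bay_1 (a point): Where a bracket's origin lies when it hangs fully home on the upright at y = -162 mm: 45 mm before the face, 55 mm above the bench; axes as the rack's (and then as the bracket's).
- bay_2 (a point): The same for the upright at y = -54 mm. To hook a bracket: hold it 11 to 21 mm (best 16) above home height, at least 25 mm before its home place and square to the rack, move it along the rack's x until its back plate meets the face, then push down until it stops (under 15 N).
- bay_3 (a point): The same for the upright at y = +54 mm.
- bay_4 (a point): The same for the upright at y = +162 mm.
- bracket_1: Loose steel specimen bracket with two red coupons, 180 to 290 g, standing upright. Origin on its underside below the grip tab; x to its back plate, z up. Floor plate x -40 to 45, 80 wide (y), 6 mm thick. Back plate 44 wide, 85 mm high, back face at x = 45. A 10 mm thick rib along x, 47 high, carries a black grip tab 36 (x) x 10 mm (y), top z = 77: take it across y at z = 58 mm.
- bracket_2: The same bracket with green coupons. All: two hook tabs behind the back plate, one above the other at y = 0, 6 mm wide, reaching x = 60 mm. Necks 10 mm high, undersides at z = 20 and 65 mm; at their ends lips reach 10 mm below the neck, sloped so that pushing down draws the bracket to the face. Lips go behind the slot's lower edge, on which the neck rests.
- bracket_3: The same bracket with yellow coupons. 
- bracket_4: The same bracket with blue coupons. Of the four brackets three or four are present.
- controller: Fixed grey lamp controller 110 x 110 x 36 mm with a raised round collar (62 mm across, top at 63 mm) in the middle, in which the key switch turns. Origin on the bench under the switch axis; x along the keyway when off, z up. A red mark on the x side stands for off, a green one 1.2 rad clockwise for on.
- switch (a joint): Key switch rotor, rad: 0 = off, grows clockwise seen from above, end stop 1.2 = on; stays where it is left (friction 0.05 N m).
- keyway (a point): Centre of the keyway's mouth on top of the rotor, 65 mm above the bench; x along the long side of the keyway (turns with the rotor). Keyway 21 x 10 mm, 27 mm deep, chamfered 2 mm.
- key_block: Fixed grey parking block 80 x 60 x 35 mm with a keyway 22 x 11 mm, 27 mm deep, in its top, in which the key stands at the start. Origin under its centre; x along the keyway.
- key: Loose key, 73 mm long, 60 g, upright. Origin at the blade's tip, z up to the head. Blade 18 (x) x 7 mm (y) to z = 25, its lowest 6 mm only 13 x 4; collar 28 x 14 at z 25-31 rests on the rotor when fully in; red head 38 (x) x 10 mm (y), z 31-73: take it across y at z = 54. The same turned half round. It has 0.15 rad of play in the keyway: turn the head about 1.4 rad.
- flask: Bystander: conical glass flask, 74 mm wide, 111 mm high; origin under its centre.
- amber_bottle: Bystander: amber bottle, 66 mm wide, 141 mm high; origin under its centre.
- small_beaker: Bystander: glass beaker, 52 mm wide, 70 mm high; origin under its centre.
- evap_dish: Bystander: white porcelain dish, 90 mm wide, 48 mm high; origin under its centre.

How it is judged:
On the way, in this order (a step that is already met when the one before it is completed fails the run):
1. every bracket hangs fully home on an upright of its own, its catch out, with the switch still off (((horizontal distance between bracket_1 and bay_1 below 0.008 m and z of bracket_1 in the frame of bay_1 between -0.004 and 0.004 m and angle between the x axis of bracket_1 and the x axis of rack, either way round below 0.12 rad and angle between bracket_1's own z axis and vertical below 0.1 rad and value of joint catch_1 below 0.003 m) or (horizontal distance between bracket_1 and bay_2 below 0.008 m and z of bracket_1 in the frame of bay_2 between -0.004 and 0.004 m and angle between the x axis of bracket_1 and the x axis of rack, either way round below 0.12 rad and angle between bracket_1's own z axis and vertical below 0.1 rad and value of joint catch_2 below 0.003 m) or (horizontal distance between bracket_1 and bay_3 below 0.008 m and z of bracket_1 in the frame of bay_3 between -0.004 and 0.004 m and angle between the x axis of bracket_1 and the x axis of rack, either way round below 0.12 rad and angle between bracket_1's own z axis and vertical below 0.1 rad and value of joint catch_3 below 0.003 m) or (horizontal distance between bracket_1 and bay_4 below 0.008 m and z of bracket_1 in the frame of bay_4 between -0.004 and 0.004 m and angle between the x axis of bracket_1 and the x axis of rack, either way round below 0.12 rad and angle between bracket_1's own z axis and vertical below 0.1 rad and value of joint catch_4 below 0.003 m)) and ((horizontal distance between bracket_2 and bay_1 below 0.008 m and z of bracket_2 in the frame of bay_1 between -0.004 and 0.004 m and angle between the x axis of bracket_2 and the x axis of rack, either way round below 0.12 rad and angle between bracket_2's own z axis and vertical below 0.1 rad and value of joint catch_1 below 0.003 m) or (horizontal distance between bracket_2 and bay_2 below 0.008 m and z of bracket_2 in the frame of bay_2 between -0.004 and 0.004 m and angle between the x axis of bracket_2 and the x axis of rack, either way round below 0.12 rad and angle between bracket_2's own z axis and vertical below 0.1 rad and value of joint catch_2 below 0.003 m) or (horizontal distance between bracket_2 and bay_3 below 0.008 m and z of bracket_2 in the frame of bay_3 between -0.004 and 0.004 m and angle between the x axis of bracket_2 and the x axis of rack, either way round below 0.12 rad and angle between bracket_2's own z axis and vertical below 0.1 rad and value of joint catch_3 below 0.003 m) or (horizontal distance between bracket_2 and bay_4 below 0.008 m and z of bracket_2 in the frame of bay_4 between -0.004 and 0.004 m and angle between the x axis of bracket_2 and the x axis of rack, either way round below 0.12 rad and angle between bracket_2's own z axis and vertical below 0.1 rad and value of joint catch_4 below 0.003 m)) and ((horizontal distance between bracket_3 and bay_1 below 0.008 m and z of bracket_3 in the frame of bay_1 between -0.004 and 0.004 m and angle between the x axis of bracket_3 and the x axis of rack, either way round below 0.12 rad and angle between bracket_3's own z axis and vertical below 0.1 rad and value of joint catch_1 below 0.003 m) or (horizontal distance between bracket_3 and bay_2 below 0.008 m and z of bracket_3 in the frame of bay_2 between -0.004 and 0.004 m and angle between the x axis of bracket_3 and the x axis of rack, either way round below 0.12 rad and angle between bracket_3's own z axis and vertical below 0.1 rad and value of joint catch_2 below 0.003 m) or (horizontal distance between bracket_3 and bay_3 below 0.008 m and z of bracket_3 in the frame of bay_3 between -0.004 and 0.004 m and angle between the x axis of bracket_3 and the x axis of rack, either way round below 0.12 rad and angle between bracket_3's own z axis and vertical below 0.1 rad and value of joint catch_3 below 0.003 m) or (horizontal distance between bracket_3 and bay_4 below 0.008 m and z of bracket_3 in the frame of bay_4 between -0.004 and 0.004 m and angle between the x axis of bracket_3 and the x axis of rack, either way round below 0.12 rad and angle between bracket_3's own z axis and vertical below 0.1 rad and value of joint catch_4 below 0.003 m)) and ((horizontal distance between bracket_4 and bay_1 below 0.008 m and z of bracket_4 in the frame of bay_1 between -0.004 and 0.004 m and angle between the x axis of bracket_4 and the x axis of rack, either way round below 0.12 rad and angle between bracket_4's own z axis and vertical below 0.1 rad and value of joint catch_1 below 0.003 m) or (horizontal distance between bracket_4 and bay_2 below 0.008 m and z of bracket_4 in the frame of bay_2 between -0.004 and 0.004 m and angle between the x axis of bracket_4 and the x axis of rack, either way round below 0.12 rad and angle between bracket_4's own z axis and vertical below 0.1 rad and value of joint catch_2 below 0.003 m) or (horizontal distance between bracket_4 and bay_3 below 0.008 m and z of bracket_4 in the frame of bay_3 between -0.004 and 0.004 m and angle between the x axis of bracket_4 and the x axis of rack, either way round below 0.12 rad and angle between bracket_4's own z axis and vertical below 0.1 rad and value of joint catch_3 below 0.003 m) or (horizontal distance between bracket_4 and bay_4 below 0.008 m and z of bracket_4 in the frame of bay_4 between -0.004 and 0.004 m and angle between the x axis of bracket_4 and the x axis of rack, either way round below 0.12 rad and angle between bracket_4's own z axis and vertical below 0.1 rad and value of joint catch_4 below 0.003 m)) and linear speed of each of bracket_1, bracket_2, bracket_3, bracket_4 below 0.03 m/s and value of joint switch below 0.2 rad), for 0.2 s.
2. the key is fully in the switch, still off (horizontal distance between key and keyway below 0.006 m and z of key in the frame of keyway below -0.02 m and angle between key's own z axis and vertical below 0.15 rad and value of joint switch below 0.3 rad), for 0.1 s.
3. the switch is turned to on with the key in it (horizontal distance between key and keyway below 0.006 m and z of key in the frame of keyway below -0.02 m and angle between key's own z axis and vertical below 0.15 rad and value of joint switch above 1 rad), for 0.2 s.
At the end, for the whole second after the job is handed in: Every bracket hangs within 8 mm (xy) and 4 mm (z) of a bay site, square within 0.12 rad, tilt under 0.1 rad, its catch out (under 3 mm), at rest; the key is 20 mm or more deep in the switch, within 6 mm of the axis and 0.15 rad of upright; the switch is beyond 1.0 rad (all of step 3 and ((horizontal distance between bracket_1 and bay_1 below 0.008 m and z of bracket_1 in the frame of bay_1 between -0.004 and 0.004 m and angle between the x axis of bracket_1 and the x axis of rack, either way round below 0.12 rad and angle between bracket_1's own z axis and vertical below 0.1 rad and value of joint catch_1 below 0.003 m) or (horizontal distance between bracket_1 and bay_2 below 0.008 m and z of bracket_1 in the frame of bay_2 between -0.004 and 0.004 m and angle between the x axis of bracket_1 and the x axis of rack, either way round below 0.12 rad and angle between bracket_1's own z axis and vertical below 0.1 rad and value of joint catch_2 below 0.003 m) or (horizontal distance between bracket_1 and bay_3 below 0.008 m and z of bracket_1 in the frame of bay_3 between -0.004 and 0.004 m and angle between the x axis of bracket_1 and the x axis of rack, either way round below 0.12 rad and angle between bracket_1's own z axis and vertical below 0.1 rad and value of joint catch_3 below 0.003 m) or (horizontal distance between bracket_1 and bay_4 below 0.008 m and z of bracket_1 in the frame of bay_4 between -0.004 and 0.004 m and angle between the x axis of bracket_1 and the x axis of rack, either way round below 0.12 rad and angle between bracket_1's own z axis and vertical below 0.1 rad and value of joint catch_4 below 0.003 m)) and ((horizontal distance between bracket_2 and bay_1 below 0.008 m and z of bracket_2 in the frame of bay_1 between -0.004 and 0.004 m and angle between the x axis of bracket_2 and the x axis of rack, either way round below 0.12 rad and angle between bracket_2's own z axis and vertical below 0.1 rad and value of joint catch_1 below 0.003 m) or (horizontal distance between bracket_2 and bay_2 below 0.008 m and z of bracket_2 in the frame of bay_2 between -0.004 and 0.004 m and angle between the x axis of bracket_2 and the x axis of rack, either way round below 0.12 rad and angle between bracket_2's own z axis and vertical below 0.1 rad and value of joint catch_2 below 0.003 m) or (horizontal distance between bracket_2 and bay_3 below 0.008 m and z of bracket_2 in the frame of bay_3 between -0.004 and 0.004 m and angle between the x axis of bracket_2 and the x axis of rack, either way round below 0.12 rad and angle between bracket_2's own z axis and vertical below 0.1 rad and value of joint catch_3 below 0.003 m) or (horizontal distance between bracket_2 and bay_4 below 0.008 m and z of bracket_2 in the frame of bay_4 between -0.004 and 0.004 m and angle between the x axis of bracket_2 and the x axis of rack, either way round below 0.12 rad and angle between bracket_2's own z axis and vertical below 0.1 rad and value of joint catch_4 below 0.003 m)) and ((horizontal distance between bracket_3 and bay_1 below 0.008 m and z of bracket_3 in the frame of bay_1 between -0.004 and 0.004 m and angle between the x axis of bracket_3 and the x axis of rack, either way round below 0.12 rad and angle between bracket_3's own z axis and vertical below 0.1 rad and value of joint catch_1 below 0.003 m) or (horizontal distance between bracket_3 and bay_2 below 0.008 m and z of bracket_3 in the frame of bay_2 between -0.004 and 0.004 m and angle between the x axis of bracket_3 and the x axis of rack, either way round below 0.12 rad and angle between bracket_3's own z axis and vertical below 0.1 rad and value of joint catch_2 below 0.003 m) or (horizontal distance between bracket_3 and bay_3 below 0.008 m and z of bracket_3 in the frame of bay_3 between -0.004 and 0.004 m and angle between the x axis of bracket_3 and the x axis of rack, either way round below 0.12 rad and angle between bracket_3's own z axis and vertical below 0.1 rad and value of joint catch_3 below 0.003 m) or (horizontal distance between bracket_3 and bay_4 below 0.008 m and z of bracket_3 in the frame of bay_4 between -0.004 and 0.004 m and angle between the x axis of bracket_3 and the x axis of rack, either way round below 0.12 rad and angle between bracket_3's own z axis and vertical below 0.1 rad and value of joint catch_4 below 0.003 m)) and ((horizontal distance between bracket_4 and bay_1 below 0.008 m and z of bracket_4 in the frame of bay_1 between -0.004 and 0.004 m and angle between the x axis of bracket_4 and the x axis of rack, either way round below 0.12 rad and angle between bracket_4's own z axis and vertical below 0.1 rad and value of joint catch_1 below 0.003 m) or (horizontal distance between bracket_4 and bay_2 below 0.008 m and z of bracket_4 in the frame of bay_2 between -0.004 and 0.004 m and angle between the x axis of bracket_4 and the x axis of rack, either way round below 0.12 rad and angle between bracket_4's own z axis and vertical below 0.1 rad and value of joint catch_2 below 0.003 m) or (horizontal distance between bracket_4 and bay_3 below 0.008 m and z of bracket_4 in the frame of bay_3 between -0.004 and 0.004 m and angle between the x axis of bracket_4 and the x axis of rack, either way round below 0.12 rad and angle between bracket_4's own z axis and vertical below 0.1 rad and value of joint catch_3 below 0.003 m) or (horizontal distance between bracket_4 and bay_4 below 0.008 m and z of bracket_4 in the frame of bay_4 between -0.004 and 0.004 m and angle between the x axis of bracket_4 and the x axis of rack, either way round below 0.12 rad and angle between bracket_4's own z axis and vertical below 0.1 rad and value of joint catch_4 below 0.003 m)) and linear speed of each of bracket_1, bracket_2, bracket_3, bracket_4, key below 0.03 m/s); the robot touches nothing.
It fails at once if the flask is shifted by more than 30 mm or tipped over (distance of flask from where it was at the start of the episode above 0.03 m or angle between flask's own z axis and vertical above 0.5 rad).
It fails at once if the amber bottle is shifted by more than 30 mm or tipped over (distance of amber_bottle from where it was at the start of the episode above 0.03 m or angle between amber_bottle's own z axis and vertical above 0.5 rad).
It fails at once if the small beaker is shifted by more than 30 mm or tipped over (distance of small_beaker from where it was at the start of the episode above 0.03 m or angle between small_beaker's own z axis and vertical above 0.5 rad).
It fails at once if the evap dish is shifted by more than 30 mm or tipped over (distance of evap_dish from where it was at the start of the episode above 0.03 m or angle between evap_dish's own z axis and vertical above 0.5 rad).
Of bracket_1, bracket_2, bracket_3, bracket_4 only 3 to 4 are there at a start; the rules pass over those that are not, and their reading is None.
At some moment in a run one of bracket_1, bracket_2, bracket_3, bracket_4 may be knocked a few centimetres aside while the robot is not near it.
It also fails if it takes over 208 s, if anything falls off the work surface, if the arm or the gripper's body presses on something with over 40 N, if the wrist force passes 120 N, or if a joint passes its speed limit or range.

## Working session

There is one attempt and no reset: what is moved stays moved. The work goes in short steps, Python scripts to look and compute and a tool call to move; the robot and the scene stay as the last step left them, time stands still between calls to the robot, and variables do not carry over. Pictures are saved under pics/ and viewed, at most 14 in all, crops included, and the job is handed in when it is done.

Besides the shell and the picture viewer there is one more tool, called by a JSON object that holds its "fn" and its "kwargs". arm_command: Moves the arm, as the interface text tells. Its arguments: {"type":"object","properties":{"increments":{"type":"array","items":{"type":"object","properties":{"slide":{"type":"array","items":{"type":"number"}},"spin":{"type":"number"},"gripper":{"type":"number"}}}},"newtons":{"type":"number"}},"required":["increments"]}

```bash
mkdir -p pics; ls; python3 - <<'E'
from station import status, imaging
import cv2
print(status.get_obs())
for n in("side","top"):
    d=imaging.get_image(n); cv2.imwrite(f"pics/{n}0.png",d["frame"][:,:,::-1]); print(n,{k:v for k,v in d.items() if k!="frame"})
E
```

```text
pics
{'t': 0.0, 'q': array([-1.29498680e+00,  5.33456913e-02,  1.61429675e+00, -2.51364469e-05,
        1.47603650e+00, -1.19029932e-01]), 'dq': array([ 1.78065134e-03,  7.81374607e-05,  6.47421567e-04, -8.54029532e-04,
        2.12724779e-03, -5.64173181e-04]), 'effort': array([-1.48457115e-03, -3.93687129e+01, -3.70176387e+01, -1.83637499e-04,
        7.03095211e-03,  5.04391302e-07]), 'tool_pos': array([ 0.24025793, -0.57645099,  0.30266817]), 'tool_rot': array([-3.07853185e+00, -6.15787608e-01,  2.95616895e-04]), 'contact_force': array([1.06462039, 0.22611591, 0.48351285]), 'wrist_torque': array([-0.00435352,  0.01724684,  0.00204654]), 'grip_force': 0.0, 'opening': 0.08517561232638438}
side {'vfov': 47.784430835720684, 'cx': 309.71709221866973, 'cy': 233.0227740411502, 'k1': 0.04203269931168363, 'view': array([[ 0.99792082,  0.05956208, -0.02462513, -0.50751215],
       [-0.01053382,  0.52765639,  0.84939259, -0.0895512 ],
       [ 0.0635852 , -0.84736715,  0.52718672, -1.56178203],
       [ 0.        ,  0.        ,  0.        ,  1.        ]])}
top {'vfov': 43.31445097105146, 'cx': 315.5581057724019, 'cy': 241.7876588361009, 'k1': -0.021523792577742052, 'view': array([[ 0.01212217, -0.99988858, -0.00871086,  0.00931249],
       [ 0.98566613,  0.01048283,  0.16838166, -0.53002146],
       [-0.16827158, -0.01062715,  0.98568339, -2.00687489],
       [ 0.        ,  0.        ,  0.        ,  1.        ]])}
```

View pics/top0.png

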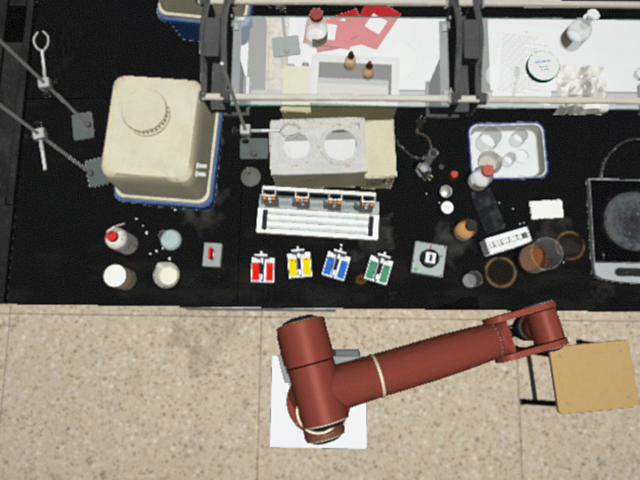

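View pics/side0.png

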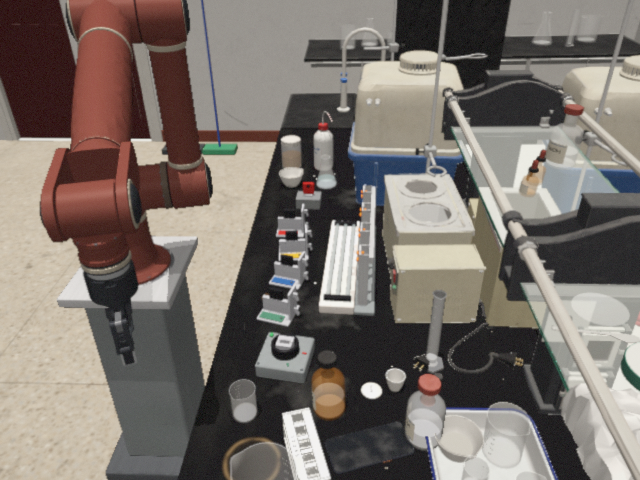

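The top view shows four brackets (red ~262,268; yellow ~300,263; blue ~337,263; green ~378,268), the rack around (318,213), the controller at (430,258) and the key block at (212,254). The side view shows the same. Now zooming in.

```bash
cat > h.py <<'E'
import numpy as np, cv2
from station import status, imaging
from scipy.spatial.transform import Rotation as R
def cam(n):
    d=imaging.get_image(n); return d
def proj(d,P):
    P=np.atleast_2d(P); V=d["view"]; c=P@V[:3,:3].T+V[:3,3]
    s=np.stack([c[:,0]/-c[:,2],-c[:,1]/-c[:,2]],1); r2=(s**2).sum(1,keepdims=True)
    f=240/np.tan(np.radians(d["vfov"]/2)); return s*(1+d["k1"]*r2)*f+[d["cx"],d["cy"]]
def unproj(d,uv,z):
    uv=np.atleast_2d(np.array(uv,float)); f=240/np.tan(np.radians(d["vfov"]/2))
    m=(uv-[d["cx"],d["cy"]])/f; s=m.copy()
    for _ in range(20): s=m/(1+d["k1"]*(s**2).sum(1,keepdims=True))
    V=d["view"]; D=np.column_stack([s[:,0],-s[:,1],-np.ones(len(s))])@V[:3,:3]
    C=-V[:3,:3].T@V[:3,3]; z=np.broadcast_to(z,len(D))
    return C+D*((z-C[2])/D[:,2])[:,None]
def crop(d,x0,y0,w,h,s,name):
    im=cv2.resize(d["frame"][y0:y0+h,x0:x0+w],None,fx=s,fy=s,interpolation=cv2.INTER_CUBIC)
    cv2.imwrite(name,im[:,:,::-1])
E
python3 - <<'E'
from h import *
d=cam("top"); np.save("top0.npy",d,allow_pickle=True)
e=cam("side"); np.save("side0.npy",e,allow_pickle=True)
crop(d,195,180,160,110,5,"pics/t1.png"); crop(d,300,180,160,110,5,"pics/t2.png")
crop(e,240,170,140,110,5,"pics/s1.png");crop(e,240,255,140,130,4.5,"pics/s2.png")
E
```

```text
(no output)
```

View pics/t1.png

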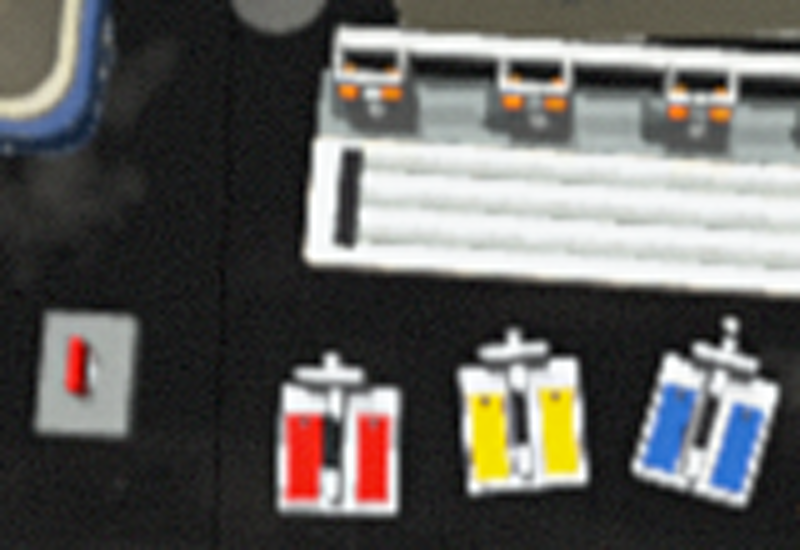

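View pics/t2.png

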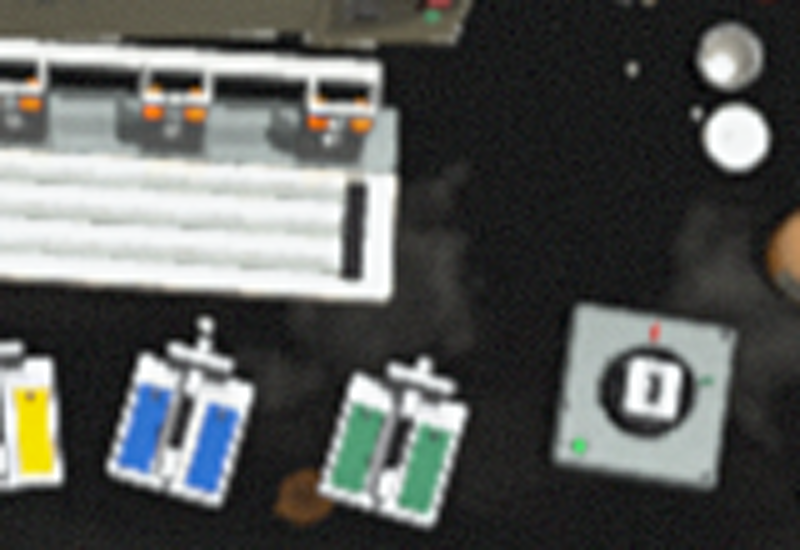

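View pics/s2.png

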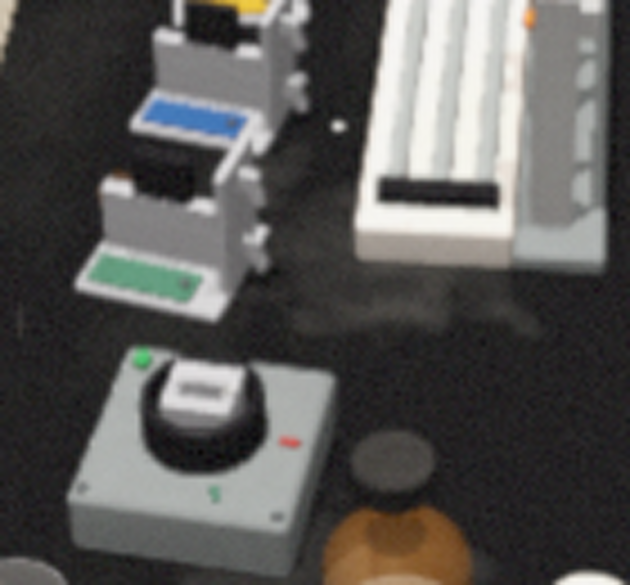

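The crops give the floor-plate corners of all four brackets, the key block with the key, the orange noses on each upright, and the controller with its red mark pointing away from the robot. Next I fit poses from these.

```bash
cat >> h.py <<'E'
from scipy.optimize import least_squares
def w(p,pt):
    c,s=np.cos(p[2]),np.sin(p[2]); pt=np.atleast_2d(pt)
    return np.column_stack([p[0]+c*pt[:,0]-s*pt[:,1],p[1]+s*pt[:,0]+c*pt[:,1],pt[:,2]])
def fit(obs,p0):
    "obs: list of (cam,pixels,localpoints)"
    f=lambda p:np.concatenate([(proj(d,w(p,L))-np.array(U)).ravel() for d,U,L in obs])
    r=least_squares(f,p0,loss="soft_l1"); return r.x,r.fun
def blobs(d,lo,hi,box,amin=2):
    hsv=cv2.cvtColor(d["frame"],cv2.COLOR_RGB2HSV); m=cv2.inRange(hsv,lo,hi)
    M=np.zeros_like(m); x0,y0,x1,y1=box; M[y0:y1,x0:x1]=m[y0:y1,x0:x1]
    n,_,st,c=cv2.connectedComponentsWithStats(M)
    return [(st[i],c[i]) for i in range(1,n) if st[i][4]>=amin]
FL=[[45,40,6],[45,-40,6],[-40,-40,4],[-40,40,4]]
E
python3 - <<'E'
from h import *
np.set_printoptions(precision=4,suppress=True)
d=np.load("top0.npy",allow_pickle=True).item(); e=np.load("side0.npy",allow_pickle=True).item()
g=lambda a,x0,y0,s=5:(np.array(a)+.5)/s-.5+[x0,y0]
B={"red":g([(283,383),(402,388),(399,515),(278,511)],195,180),"yel":g([(460,370),(578,357),(588,484),(470,495)],195,180),
"blu":g([(668,354),(779,380),(743,507),(633,472)],195,180),"grn":g([(353,373),(468,404),(435,527),(318,493)],300,180)}
for k,u in B.items():
    p,r=fit([(d,u,np.array(FL)/1e3)],[.45,0,0]); print(k,p,r)
C=g([(575,303),(736,328),(716,489),(553,462)],300,180)
print("ctrl",unproj(d,C,.036),"slot",unproj(d,g([(652,388)],300,180),.065), "redmark",unproj(d,g([(655,333)],300,180),.036))
print("side slot",unproj(e,g([(203,388)],240,255,4.5),.065),"rm",unproj(e,g([(290,442)],240,255,4.5),.036))
K=g([(47,312),(138,316),(130,438),(34,434)],195,180); print("blk",unproj(d,K,.035))
print("key head top",unproj(d,g([(77,336),(77,394)],195,180),.083))
for n,c,bx in(("top",d,(255,185,385,215)),("side",e,(340,170,400,280))):
    for st,ce in blobs(c,(5,150,120),(20,255,255),bx): print(n,st,ce,unproj(c,ce,.148)[0] if n=="top" else "")
E
```

```text
red [ 0.4359  0.1964 -0.0155] [ 0.411   0.6499 -0.2347  0.2583 -0.5546 -0.5137  0.3562 -0.3418]
yel [0.453  0.0701 0.1025] [ 0.1828  0.1245 -0.325   0.6265 -0.1181 -0.2983  0.254  -0.3829]
blu [ 0.4531 -0.054  -0.2711] [-0.2125 -0.0946 -0.0867  1.089   0.3757 -0.634  -0.0596 -0.1017]
grn [ 0.4404 -0.2001 -0.2691] [ 0.1425  0.2155 -0.4055  0.3715 -0.2681 -0.479   0.5677 -0.1163]
ctrl [[ 0.5405 -0.3221  0.036 ]
 [ 0.5244 -0.4314  0.036 ]
 [ 0.4141 -0.4152  0.036 ]
 [ 0.4313 -0.3055  0.036 ]] slot [[ 0.4783 -0.3682  0.065 ]] redmark [[ 0.5203 -0.3762  0.036 ]]
side slot [[ 0.4777 -0.3707  0.065 ]] rm [[ 0.5195 -0.376   0.036 ]]
blk [[0.5268 0.3969 0.035 ]
 [0.5247 0.3344 0.035 ]
 [0.4407 0.3367 0.035 ]
 [0.4427 0.4021 0.035 ]]
key head top [[0.5027 0.3666 0.083 ]
 [0.4637 0.365  0.083 ]]
top [263 197   4   3   9] [264.3333 197.8889] [0.6559 0.1833 0.148 ]
top [272 198   3   2   6] [273.  198.5] [0.6542 0.1549 0.148 ]
top [296 199   4   3  10] [297.2 200. ] [0.6499 0.0758 0.148 ]
top [304 200   4   2   8] [305.5 200.5] [0.6485 0.0487 0.148 ]
top [329 201   4   3   9] [330.1111 202.1111] [ 0.6439 -0.0316  0.148 ]
top [337 202   4   2   8] [338.5 202.5] [ 0.6429 -0.0589  0.148 ]
top [361 204   4   2   7] [362.7143 204.4286] [ 0.6373 -0.1377  0.148 ]
top [370 204   4   2   8] [371.5 204.5] [ 0.6373 -0.1663  0.148 ]
side [361 191   2   2   3] [361.3333 191.6667] 
side [361 195   1   2   2] [361.  195.5] 
side [359 207   2  10  14] [359.7143 211.8571] 
side [359 234   1   3   3] [359. 235.] 
side [362 252   2   1   2] [362.5 252. ]
```

View pics/s1.png

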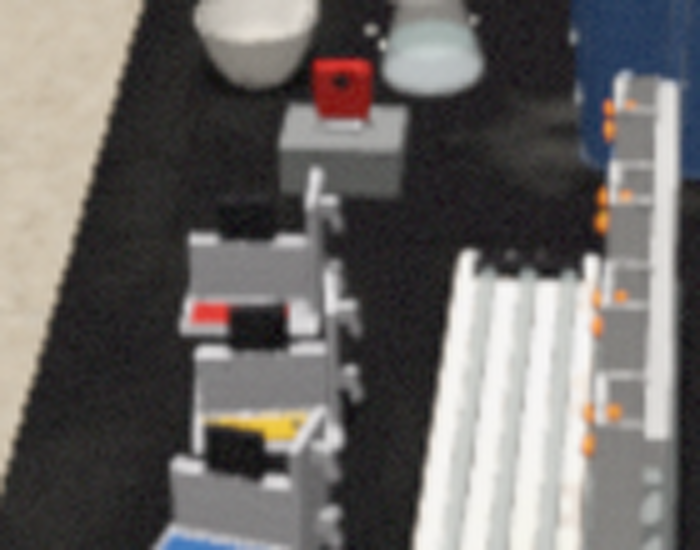

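The side crop shows the nose pairs down the rack's edge (about (608,118) to (588,430) in the crop) and the upright key in its block. I'll fit the rack from both cameras and write the move planner.

```bash
cat >> h.py <<'E'
def pose():
    s=status.get_obs(); M=R.from_rotvec(s["tool_rot"]).as_matrix(); return np.array(s["tool_pos"]),M
def plan(*wps):
    "each waypoint = one call: (x,y,z,yaw) of TCP; prints slide+spin for the call (from actual pose, then ideal)"
    p,M=pose()
    for t in wps:
        t=np.array(t,float); th=np.arctan2(M[1,0],M[0,0]); dth=(t[3]-th+np.pi/2)%np.pi-np.pi/2
        s=M.T@(t[:3]-p); print("slide",np.round(s,4),"spin",round(-np.degrees(dth),2),"rows>=",int(np.ceil(max(np.linalg.norm(s)/.0417,abs(np.degrees(dth))/7.16))))
        M=R.from_euler("z",dth).as_matrix()@M; p=t[:3]
    th=np.arctan2(M[1,0],M[0,0])
E
python3 - <<'E'
from h import *
np.set_printoptions(precision=4,suppress=True)
d=np.load("top0.npy",allow_pickle=True).item(); e=np.load("side0.npy",allow_pickle=True).item()
ys=[162,54,-54,-162]
L=np.array([[-3.5,y+s*14,149] for y in ys for s in(1,-1)])/1e3
U=[c for s,c in blobs(d,(5,150,120),(20,255,255),(255,185,385,215))]
Ls=np.array([[-5,y+s*14,146] for y in ys for s in(1,-1)])/1e3
Us=(np.array([(610,107),(610,130),(601,197),(602,221),(597,297),(597,325),(587,412),(588,443)])+.5)/5-.5+[240,170]
for o in([(d,U,L)],[(e,Us,Ls)],[(d,U,L),(e,Us,Ls)]):
    p,r=fit(o,[.65,0,0]); print(p,np.round(r,2))
for y in ys: print("bay",w(p,[-.045,y/1e3,.055]),"pre",w(p,[-.085,y/1e3,.07]))
print(pose())
h=.112
plan((.4404,-.2001,.25,-.269),(.4404,-.2001,h,-.269))
E
```

```text
[ 0.6495  0.0083 -0.0549] [-0.32  0.01 -0.44 -0.07 -0.2  -0.02  0.07  0.02 -0.04 -0.04  0.15  0.11
  0.49 -0.26  0.3   0.22]
[ 0.6502  0.007  -0.0529] [ 0.   -0.09 -0.3  -0.25  0.57 -0.18  0.03  0.02 -0.02  0.02 -0.41  0.09
  0.41 -0.01 -0.23  0.27]
[ 0.65    0.0079 -0.0534] [-0.2  -0.05 -0.33 -0.13 -0.08 -0.12  0.19 -0.09  0.08 -0.19  0.28 -0.05
  0.62 -0.45  0.43  0.01 -0.06 -0.23 -0.38 -0.39  0.48 -0.34 -0.07 -0.14
 -0.14 -0.16 -0.53 -0.1   0.26 -0.21 -0.39  0.06]
bay [[0.6137 0.1721 0.055 ]] pre [[0.5737 0.1742 0.07  ]]
bay [[0.6079 0.0642 0.055 ]] pre [[0.568  0.0664 0.07  ]]
bay [[ 0.6021 -0.0436  0.055 ]] pre [[ 0.5622 -0.0415  0.07  ]]
bay [[ 0.5964 -0.1514  0.055 ]] pre [[ 0.5564 -0.1493  0.07  ]]
(array([ 0.2403, -0.5766,  0.3031]), array([[ 0.9231,  0.3846, -0.0004],
       [ 0.3846, -0.9231,  0.0013],
       [ 0.0002, -0.0014, -1.    ]]))
slide [ 0.3295 -0.2705  0.0535] spin 38.03 rows>= 11
slide [-0.      0.0002  0.138 ] spin -0.0 rows>= 4
```

{"fn": "arm_command", "kwargs": {"increments": [{"slide": [0.03,-0.024,0.004],"spin": 3.5,"gripper": 0.2},{"slide": [0.06,-0.049,0.008],"spin": 7,"gripper": 0.2},{"slide": [0.09,-0.073,0.012],"spin": 10.5,"gripper": 0.2},{"slide": [0.12,-0.098,0.016],"spin": 14,"gripper": 0.2},{"slide": [0.15,-0.122,0.02],"spin": 17.5,"gripper": 0.2},{"slide": [0.18,-0.147,0.024],"spin": 21,"gripper": 0.2},{"slide": [0.21,-0.171,0.028],"spin": 24.5,"gripper": 0.2},{"slide": [0.23,-0.19,0.03],"spin": 27,"gripper": 0.2}]}}

```text
t: 0.87
tool_pos: [0.3804, -0.3103, 0.2731]
tool_rot: [-3.138, 0.122, 0.0]
contact_force: [0.2, 0.5, -0.2]
opening: 0.0513
grip_force: 0.0
```

```bash
python3 - <<'E'
from h import *
print(pose()); plan((.4404,-.2001,.25,-.269),(.4404,-.2001,.112,-.269))
E
```

```text
(array([ 0.38036091, -0.31034074,  0.27312247]), array([[ 9.96971373e-01, -7.77693145e-02, -1.21620790e-04],
       [-7.77690985e-02, -9.96970589e-01,  1.26941196e-03],
       [-2.19973648e-04, -1.25610904e-03, -9.99999187e-01]]))
slide [ 0.0513 -0.1145  0.0233] spin 10.95 rows>= 4
slide [0.     0.0002 0.138 ] spin -0.0 rows>= 4
```

{"fn": "arm_command", "kwargs": {"increments": [{"slide": [0.017,-0.038,0.008],"spin": 4,"gripper": 0.2},{"slide": [0.034,-0.076,0.016],"spin": 8,"gripper": 0.2},{"slide": [0.0513,-0.1145,0.023],"spin": 10.95,"gripper": 0.2},{"slide": [0.0513,-0.1145,0.04],"spin": 10.95,"gripper": 0.2},{"slide": [0.0513,-0.1145,0.075],"spin": 10.95,"gripper": 0.2},{"slide": [0.0513,-0.1145,0.11],"spin": 10.95,"gripper": 0.2},{"slide": [0.0513,-0.1145,0.14],"spin": 10.95,"gripper": 0.2},{"slide": [0.0513,-0.1145,0.161],"spin": 10.95,"gripper": 0.2}]}}

```text
t: 1.53
tool_pos: [0.4381, -0.2015, 0.1096]
tool_rot: [-3.112, 0.418, 0.006]
contact_force: [0.6, 0.5, 0.2]
opening: 0.0512
grip_force: 0.0
```

{"fn": "arm_command", "kwargs": {"increments": [{"slide": [0,0,0],"gripper": -1},{"slide": [0,0,0],"gripper": -1},{"slide": [0,0,0],"gripper": -1},{"slide": [0,0,0],"gripper": -1},{"slide": [0,0,0],"gripper": -1},{"slide": [0,0,0],"gripper": -1},{"slide": [0,0,0],"gripper": -1},{"slide": [0,0,0],"gripper": -1}], "newtons": 60}}

```text
validation failed for argument at $.in...
```

```bash
python3 - <<'E'
from h import *
print(pose()[0])
# pre: tcp z = .071+.112; home x-0.035
P=[.65,.0079,-.0534]; y=-.162
f=lambda dx,dz:(*w(P,[-.045+dx,y,0])[0][:2],.055+dz+.112,P[2])
x,yy=f(-.045,0)[:2]
plan((.4404,-.2001,.19,-.269),f(-.045,.016),f(0,.016),f(0,-.002))
E
```

```text
[ 0.43809071 -0.20154751  0.10963209]
slide [ 0.0015 -0.0021 -0.0804] spin 0.12 rows>= 2
slide [ 0.0935 -0.0787  0.0067] spin -12.35 rows>= 3
slide [ 0.045  -0.     -0.0002] spin -0.0 rows>= 2
slide [0.0001 0.     0.018 ] spin -0.0 rows>= 1
```

{"fn": "arm_command", "kwargs": {"increments": [{"slide": [0.001,-0.002,-0.001],"spin": 0,"gripper": -1},{"slide": [0.001,-0.002,-0.001],"spin": 0,"gripper": -1},{"slide": [0.001,-0.002,-0.001],"spin": 0,"gripper": -1},{"slide": [0.001,-0.002,-0.001],"spin": 0,"gripper": -1},{"slide": [0.001,-0.002,-0.001],"spin": 0,"gripper": -1},{"slide": [0.001,-0.002,-0.001],"spin": 0,"gripper": -1}], "newtons": 60}}

```text
t: 2.03
tool_pos: [0.4422, -0.202, 0.1162]
tool_rot: [3.112, -0.419, 0.006]
contact_force: [0.8, 0.7, 4.8]
opening: 0.0093
grip_force: 60.7
```

```bash
cat >> h.py <<'E'
RK=[.65,.0079,-.0534]; UY={1:-.162,2:-.054,3:.054,4:.162}
def bay(k,dx,dz,zg=.112): return (*w(RK,[-.045+dx,UY[k],0])[0][:2],.055+dz+zg,RK[2])
E
python3 - <<'E'
from h import *
p=pose()[0];print(p, status.get_obs()["grip_force"])
plan((*p[:2],.19,-.269),bay(1,-.045,.016))
E
```

```text
[ 0.44224329 -0.2019653   0.11615693] 60.71298837661743
slide [ 0.0003  0.0001 -0.0738] spin 0.08 rows>= 2
slide [ 0.0912 -0.08    0.0073] spin -12.35 rows>= 3
```

{"fn": "arm_command", "kwargs": {"increments": [{"slide": [0.0,0.0,-0.02],"spin": 0,"gripper": -1},{"slide": [0.0,0.0,-0.045],"spin": 0,"gripper": -1},{"slide": [0.0,0.0,-0.07],"spin": 0,"gripper": -1},{"slide": [0.0,0.0,-0.074],"spin": 0,"gripper": -1},{"slide": [0.03,-0.026,-0.073],"spin": -4,"gripper": -1},{"slide": [0.06,-0.053,-0.07],"spin": -8,"gripper": -1},{"slide": [0.091,-0.08,-0.067],"spin": -12.3,"gripper": -1},{"slide": [0.091,-0.08,-0.067],"spin": -12.3,"gripper": -1}]}}

```text
t: 2.7
tool_pos: [0.5536, -0.1453, 0.1787]
tool_rot: [-3.138, 0.074, -0.001]
contact_force: [-1.1, -0.1, -2.3]
opening: 0.0095
grip_force: 60.1
```

```bash
python3 - <<'E'
from h import *
print(status.get_obs()["contact_force"]); e=cam("side"); d=cam("top"); p,M=pose(); print(p,np.arctan2(M[1,0],M[0,0]))
np.save("topg.npy",d,allow_pickle=True);np.save("sideg.npy",e,allow_pickle=True)
plan(bay(1,-.045,.016))
a=cv2.resize(e["frame"][215:335,260:400],None,fx=4,fy=4,interpolation=2); b=cv2.resize(d["frame"][185:305,340:400],None,fx=4,fy=4,interpolation=2)
cv2.imwrite("pics/g1.png",np.hstack([a,b])[:,:,::-1])
E
```

```text
[-1.05157071 -0.12902167 -2.2671061 ]
[ 0.55003912 -0.14699639  0.17879679] -0.05093718665442907
slide [ 0.0015  0.002  -0.0042] spin 0.14 rows>= 1
```

View pics/g1.png

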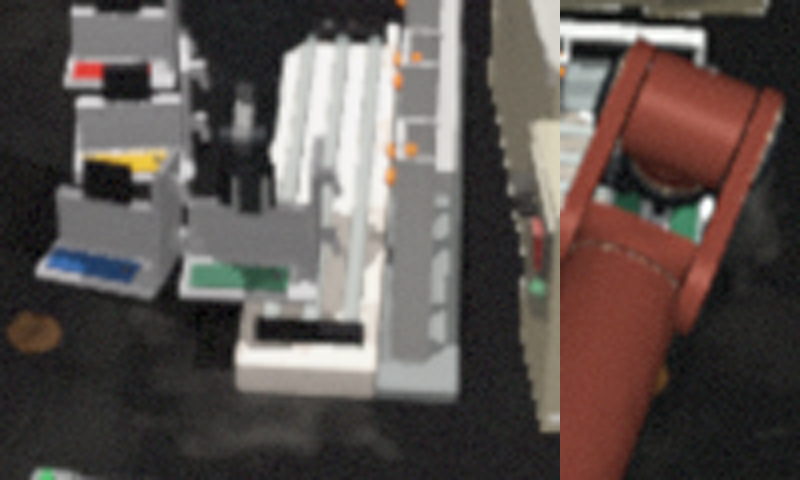

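The held green bracket is level. In the side crop its floor corners are at about (181,292) and (315,299), and its plate top is at about (322,140). I'll compute its height.

```bash
python3 - <<'E'
from h import *
e=np.load("sideg.npy",allow_pickle=True).item()
L=np.array([[-40,-40,6],[45,-40,6],[45,-22,85],[-40,5,47]])/1e3
U=(np.array([(181,290),(315,297),(322,137),(192,198)])+.5)/4-.5+[260,215]
for dz in (.06,.065,.07,.075): print(dz,(proj(e,w([.55,-.147,-.051],L)+[0,0,dz])-U).round(2).tolist())
f=lambda q:(proj(e,w([q[0],-.147,-.051],L)+[0,0,q[1]])-U).ravel()
r=least_squares(f,[.55,.07]);print(r.x)
r=least_squares(lambda q:(proj(e,w([q[0],q[2],-.051],L)+[0,0,q[1]])-U).ravel(),[.55,.07,-.147]);print(r.x)
E
```

```text
0.06 [[-0.5, 1.16], [0.41, 1.09], [-0.74, 10.37], [-1.6, 0.06]]
0.065 [[-0.56, -0.46], [0.42, -0.53], [-0.73, 8.65], [-1.66, -1.58]]
0.07 [[-0.62, -2.08], [0.42, -2.16], [-0.72, 6.92], [-1.72, -3.23]]
0.075 [[-0.68, -3.71], [0.43, -3.8], [-0.72, 5.19], [-1.77, -4.88]]
[0.55161019 0.06987292]
[ 0.5541888   0.1098483  -0.20214365]
```

```bash
python3 - <<'E'
from h import *
e=np.load("sideg.npy",allow_pickle=True).item()
L=np.array([[-40,-40,6],[45,-40,6],[45,22,85],[-40,5,47]])/1e3
U=(np.array([(181,290),(315,297),(322,137),(192,198)])+.5)/4-.5+[260,215]
r=least_squares(lambda q:(proj(e,w([q[0],-.147,-.051],L)+[0,0,q[1]])-U).ravel(),[.55,.07]);print(r.x,r.fun)
r=least_squares(lambda q:(proj(e,w([q[0],q[2],-.051],L)+[0,0,q[1]])-U).ravel(),[.55,.07,-.147]);print(r.x,r.fun)
s=np.load("side0.npy",allow_pickle=True).item()
U2=(np.array([(76,284),(220,318),(248,130),(103,185)])+.5)/4.5-.5+[240,255]
r=least_squares(lambda q:(proj(s,w([q[0],-.2001,-.269],L)+[0,0,q[1]])-U2).ravel(),[.55,.07]);print(r.x,r.fun)
E
```

```text
[0.55080492 0.06191724] [-0.20065375  0.54487398  0.74287114  0.47466112  0.73023856 -0.37464594
 -1.30416162 -0.56018157]
[ 0.54899031  0.03412851 -0.10869159] [ 4.23803610e-01 -1.94437809e-04  1.88124443e-01 -1.31789095e-01
  1.20704718e-01  4.15965814e-01 -7.42682222e-01 -2.85867141e-01]
[ 0.43857154 -0.0026011 ] [-0.39658845  0.64370819 -0.26593808 -0.08656965  1.04285785  0.79756836
 -0.39625387 -1.3341422 ]
```

{"fn": "arm_command", "kwargs": {"increments": [{"slide": [0.0015,0.002,-0.007],"spin": 0.14,"gripper": -1},{"slide": [0.0015,0.002,-0.007],"spin": 0.14,"gripper": -1},{"slide": [0.0015,0.002,-0.007],"spin": 0.14,"gripper": -1}]}}

```text
t: 3.05
tool_pos: [0.551, -0.151, 0.1888]
tool_rot: [3.14, -0.089, 0.002]
contact_force: [-0.7, -0.1, -1.6]
opening: 0.0089
grip_force: 60.2
```

```bash
python3 - <<'E'
from h import *
p,M=pose(); print(p,status.get_obs()["contact_force"])
plan(bay(1,-.02,.0164,.1143),bay(1,0.001,.0164,.1143))
E
```

```text
[ 0.55098154 -0.15099955  0.18881568] [-0.74060135 -0.05174709 -1.55381571]
slide [ 0.0254 -0.002   0.0032] spin -0.2 rows>= 1
slide [ 0.021 -0.     0.   ] spin -0.0 rows>= 1
```

{"fn": "arm_command", "kwargs": {"increments": [{"slide": [0.0,0.0,0.0],"spin": 0,"gripper": -1},{"slide": [0.0,0.0,0.0],"spin": 0,"gripper": -1},{"slide": [0.0,0.0,0.0],"spin": 0,"gripper": -1},{"slide": [0.0,0.0,0.0],"spin": 0,"gripper": -1}]}}

```text
t: 3.38
tool_pos: [0.551, -0.1503, 0.1879]
tool_rot: [-3.14, 0.088, -0.0]
contact_force: [0.7, 0.3, -3.0]
opening: 0.0089
grip_force: 60.2
```

```bash
python3 - <<'E'
from h import *
p,M=pose(); print(p,status.get_obs()["contact_force"])
plan(bay(1,-.02,.0164,.1143),bay(1,0.001,.0164,.1143))
E
```

```text
[ 0.55102578 -0.15027212  0.18793727] [ 0.66650585  0.25023319 -3.00848414]
slide [ 0.0254 -0.0013  0.0022] spin -0.14 rows>= 1
slide [0.021 0.    0.   ] spin -0.0 rows>= 1
```

{"fn": "arm_command", "kwargs": {"increments": [{"slide": [0.012,-0.0013,0.0022],"spin": -0.14,"gripper": -1},{"slide": [0.025,-0.0013,0.0022],"spin": -0.14,"gripper": -1},{"slide": [0.032,-0.0013,0.0022],"spin": -0.14,"gripper": -1},{"slide": [0.038,-0.0013,0.0022],"spin": -0.14,"gripper": -1},{"slide": [0.042,-0.0013,0.0022],"spin": -0.14,"gripper": -1},{"slide": [0.046,-0.0013,0.0022],"spin": -0.14,"gripper": -1},{"slide": [0.046,-0.0013,0.0022],"spin": -0.14,"gripper": -1},{"slide": [0.046,-0.0013,0.0022],"spin": -0.14,"gripper": -1}]}}

```text
t: 4.05
tool_pos: [0.597, -0.1513, 0.1855]
tool_rot: [-3.14, 0.083, 0.002]
contact_force: [-1.1, -0.6, -2.1]
opening: 0.0091
grip_force: 60.2
```

```bash
python3 - <<'E'
from h import *
e=cam("side")
p,M=pose(); s=status.get_obs();print(p,s["contact_force"],s["wrist_torque"])
plan(bay(1,0.001,.0164,.1143),bay(1,0.001,.0,.1143))
crop(e,300,215,120,100,6,"pics/g2.png")
E
```

```text
[ 0.59690083 -0.15134129  0.18554864] [-2.42134402  0.05496736 -3.16352724] [ 0.05449044  0.212871   -0.03289091]
slide [ 0.0005  0.0002 -0.0002] spin 0.03 rows>= 1
slide [0.     0.     0.0164] spin -0.0 rows>= 1
```

View pics/g2.png

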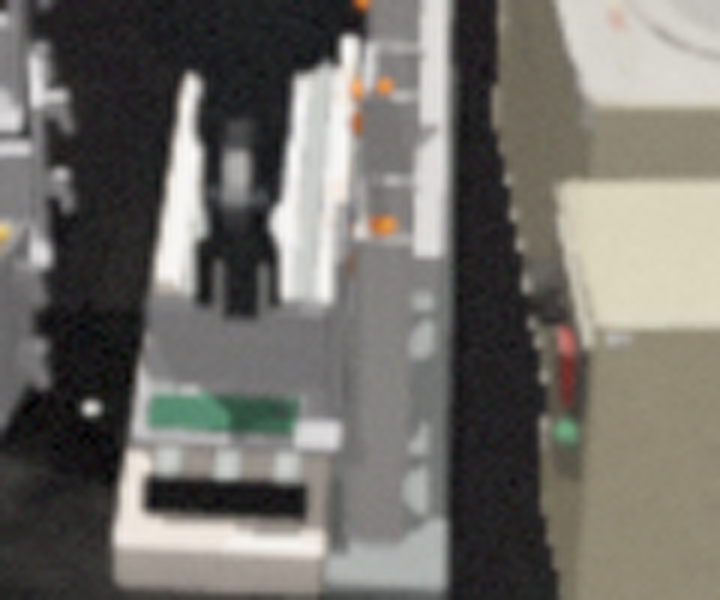

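The bracket sits against the face at about (340,300–440) with its tabs in the slots and the catch pushed in. Now I push down.

{"fn": "arm_command", "kwargs": {"increments": [{"slide": [0.001,0.0,0.004],"spin": 0,"gripper": -1},{"slide": [0.001,0.0,0.008],"spin": 0,"gripper": -1},{"slide": [0.001,0.0,0.012],"spin": 0,"gripper": -1},{"slide": [0.001,0.0,0.015],"spin": 0,"gripper": -1},{"slide": [0.001,0.0,0.017],"spin": 0,"gripper": -1},{"slide": [0.001,0.0,0.0185],"spin": 0,"gripper": -1},{"slide": [0.001,0.0,0.0185],"spin": 0,"gripper": -1},{"slide": [0.001,0.0,0.0185],"spin": 0,"gripper": -1}]}}

```text
t: 4.77
tool_pos: [0.5984, -0.1515, 0.1706]
tool_rot: [-3.14, 0.083, 0.001]
contact_force: [-12.1, 2.8, 16.2]
opening: 0.009
grip_force: 62.9
```

```bash
python3 - <<'E'
from h import *
e=cam("side")
p,M=pose(); s=status.get_obs();print(p,s["contact_force"],s["wrist_torque"])
crop(e,300,215,120,100,6,"pics/g3.png")
for st,ce in blobs(e,(5,150,120),(20,255,255),(340,170,400,280)): print(st,ce)
E
```

```text
[ 0.59843245 -0.15146117  0.17064975] [-11.87527188   2.69506342  14.93451956] [0.55688746 1.51068338 0.05942654]
[361 191   2   2   3] [361.33333333 191.66666667]
[361 195   2   2   3] [361.33333333 195.66666667]
[359 207   2  10  13] [359.76923077 212.07692308]
[363 229   2   1   2] [363.5 229. ]
[362 252   2   1   2] [362.5 252. ]
[357 258   1   3   3] [357. 259.]
```

View pics/g3.png

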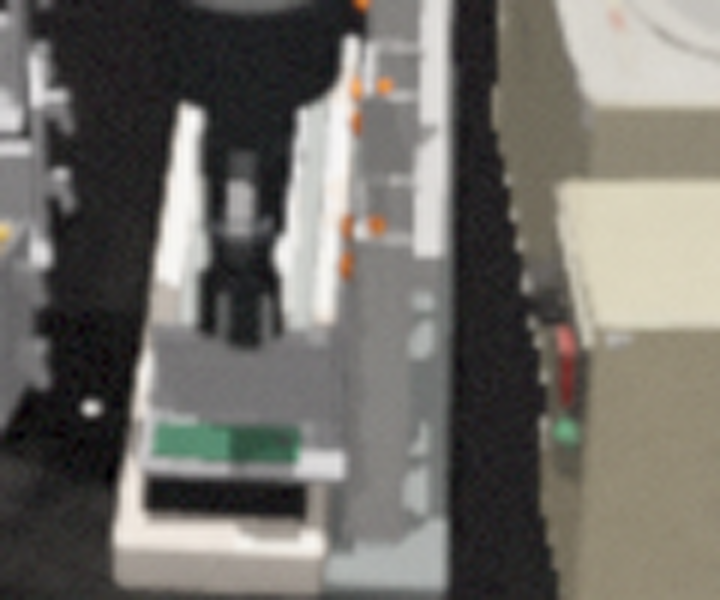

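Both noses on upright 1 show again at (348,225) and (346,265), so it is locked. Release, retreat, and look again.

{"fn": "arm_command", "kwargs": {"increments": [{"slide": [-0.001,0.0,-0.002],"spin": 0,"gripper": -0.3},{"slide": [-0.001,0.0,-0.002],"spin": 0,"gripper": -0.3},{"slide": [-0.001,0.0,-0.002],"spin": 0,"gripper": -0.3},{"slide": [-0.001,0.0,-0.002],"spin": 0,"gripper": -0.3},{"slide": [-0.001,0.0,-0.025],"spin": 0,"gripper": -0.3},{"slide": [-0.001,0.0,-0.06],"spin": 0,"gripper": -0.3},{"slide": [-0.001,0.0,-0.09],"spin": 0,"gripper": -0.3},{"slide": [-0.001,0.0,-0.1],"spin": 0,"gripper": -0.3}]}}

```text
t: 5.48
tool_pos: [0.5992, -0.1521, 0.2728]
tool_rot: [3.138, -0.083, 0.012]
contact_force: [1.0, -0.5, 0.4]
opening: 0.0296
grip_force: 0.0
```

```bash
cat >> h.py <<'E'
COL={"red":((0,170,140),(6,255,255)),"yel":((22,150,130),(34,255,255)),"blu":((105,130,100),(120,255,255)),"grn":((65,80,70),(85,200,255))}
def coup(d,box=(240,240,410,295)):
    for k,(lo,hi) in COL.items():
        print(k,[(int(s[4]),np.round(c,2).tolist(),unproj(d,c,.008)[0][:2].round(4).tolist()) for s,c in blobs(d,lo,hi,box,8)])
E
python3 - <<'E'
from h import *
coup(np.load("top0.npy",allow_pickle=True).item()); print()
d=cam("top"); coup(d)
p,M=pose(); s=status.get_obs();print(p,s["contact_force"],s["opening"])
plan((.4531,-.054,.28,-.271),(.4531,-.054,.112,-.271))
E
```

```text
red [(91, [255.64, 270.59], [0.4337, 0.2202]), (78, [268.99, 271.69], [0.4304, 0.1743])]
yel [(99, [292.39, 267.17], [0.4469, 0.0942]), (89, [306.13, 265.72], [0.4525, 0.0471])]
blu [(92, [328.59, 265.32], [0.4547, -0.03]), (89, [341.89, 269.18], [0.4419, -0.0757])]
grn [(91, [371.01, 269.41], [0.4422, -0.1755]), (89, [384.31, 273.48], [0.4286, -0.221])]

red [(90, [255.6, 270.59], [0.4337, 0.2204]), (78, [268.99, 271.69], [0.4304, 0.1743])]
yel [(98, [292.39, 267.09], [0.4472, 0.0942]), (89, [306.25, 265.39], [0.4536, 0.0467])]
blu []
grn []
[ 0.5994835  -0.15216308  0.27328102] [ 0.37276294 -0.03193683  2.68199433] 0.02984832195236479
slide [-0.1513 -0.0903 -0.0084] spin 12.5 rows>= 5
slide [-0.0015 -0.0005  0.168 ] spin -0.0 rows>= 5
```

{"fn": "arm_command", "kwargs": {"increments": [{"slide": [-0.03,-0.018,-0.002],"spin": 3,"gripper": 0.2},{"slide": [-0.06,-0.036,-0.004],"spin": 6,"gripper": 0.2},{"slide": [-0.09,-0.054,-0.006],"spin": 9,"gripper": 0.2},{"slide": [-0.12,-0.072,-0.008],"spin": 12,"gripper": 0.2},{"slide": [-0.151,-0.09,-0.008],"spin": 12.5,"gripper": 0.2},{"slide": [-0.151,-0.09,-0.008],"spin": 12.5,"gripper": 0.2},{"slide": [-0.151,-0.09,-0.008],"spin": 12.5,"gripper": 0.2},{"slide": [-0.151,-0.09,-0.008],"spin": 12.5,"gripper": 0.2}]}}

```text
t: 6.2
tool_pos: [0.4512, -0.0535, 0.2742]
tool_rot: [-3.113, 0.424, 0.001]
contact_force: [0.1, 0.2, 0.6]
opening: 0.0518
grip_force: 0.0
```

```bash
python3 - <<'E'
from h import *
a=np.load("side0.npy",allow_pickle=True).item(); b=cam("side")
for e in(a,b):
    for k in("red","yel","blu","grn"): print(k,[(int(s[4]),c.round(2)) for s,c in blobs(e,*COL[k],(250,170,400,340),5)])
print(pose()[0]); plan((.4531,-.054,.112,-.271))
E
```

```text
red [(32, array([307.97, 183.06])), (15, array([282.  , 232.27]))]
yel [(30, array([292.97, 254.97]))]
blu [(72, array([282.31, 280.83]))]
grn [(92, array([271.18, 316.3 ])), (11, array([271.18, 333.91]))]
red [(30, array([307.87, 182.97])), (16, array([281.81, 232.31]))]
yel [(33, array([292.15, 254.94]))]
blu [(74, array([282.55, 280.82]))]
grn [(81, array([336.72, 288.62])), (12, array([271.25, 334.08]))]
[ 0.45162956 -0.05380377  0.2745484 ]
slide [ 0.0016 -0.0002  0.1625] spin -0.01 rows>= 4
```

{"fn": "arm_command", "kwargs": {"increments": [{"slide": [0.0015,0.0,0.04],"spin": 0,"gripper": 0.2},{"slide": [0.0015,0.0,0.08],"spin": 0,"gripper": 0.2},{"slide": [0.0015,0.0,0.12],"spin": 0,"gripper": 0.2},{"slide": [0.0015,0.0,0.15],"spin": 0,"gripper": 0.2},{"slide": [0.0015,0.0,0.162],"spin": 0,"gripper": 0.2},{"slide": [0.0015,0.0,0.162],"spin": 0,"gripper": 0.2},{"slide": [0.0015,0.0,0.162],"spin": 0,"gripper": 0.2},{"slide": [0.0015,0.0,0.162],"spin": 0,"gripper": 0.2}]}}

```text
t: 6.92
tool_pos: [0.4542, -0.0546, 0.1145]
tool_rot: [3.112, -0.425, 0.003]
contact_force: [0.5, -0.9, 0.7]
opening: 0.0512
grip_force: 0.0
```

{"fn": "arm_command", "kwargs": {"increments": [{"slide": [0.0,0.0,0.0],"spin": 0,"gripper": -1},{"slide": [0.0,0.0,0.0],"spin": 0,"gripper": -1},{"slide": [0.0,0.0,0.0],"spin": 0,"gripper": -1},{"slide": [0.0,0.0,0.0],"spin": 0,"gripper": -1},{"slide": [0.0,0.0,0.0],"spin": 0,"gripper": -1},{"slide": [0.0,0.0,0.0],"spin": 0,"gripper": -1},{"slide": [0.0,0.0,0.0],"spin": 0,"gripper": -1},{"slide": [0.0,0.0,0.0],"spin": 0,"gripper": -1}], "newtons": 60}}

```text
t: 7.58
tool_pos: [0.4536, -0.0542, 0.1145]
tool_rot: [3.112, -0.424, 0.003]
contact_force: [-1.3, 0.4, 5.7]
opening: 0.0094
grip_force: 59.3
```

```bash
python3 - <<'E'
from h import *
p,M=pose();print(p)
plan((*p[:2],.187,-.271),bay(2,-.045,.016,p[2]))
E
```

```text
[ 0.45358022 -0.05418625  0.11449767]
slide [ 0.0002  0.     -0.0725] spin 0.0 rows>= 2
slide [ 0.0964 -0.0402  0.0017] spin -12.47 rows>= 3
```

{"fn": "arm_command", "kwargs": {"increments": [{"slide": [0.0,0.0,-0.025],"spin": 0,"gripper": -1},{"slide": [0.0,0.0,-0.05],"spin": 0,"gripper": -1},{"slide": [0.0,0.0,-0.072],"spin": 0,"gripper": -1},{"slide": [0.03,-0.013,-0.072],"spin": -4,"gripper": -1},{"slide": [0.06,-0.026,-0.071],"spin": -8,"gripper": -1},{"slide": [0.08,-0.034,-0.071],"spin": -12,"gripper": -1},{"slide": [0.0965,-0.04,-0.071],"spin": -12.5,"gripper": -1},{"slide": [0.0965,-0.04,-0.071],"spin": -12.5,"gripper": -1}]}}

```text
t: 8.25
tool_pos: [0.5583, -0.0409, 0.1836]
tool_rot: [-3.14, 0.081, -0.001]
contact_force: [-0.1, 0.1, -2.8]
opening: 0.0092
grip_force: 59.0
```

{"fn": "arm_command", "kwargs": {"increments": [{"slide": [0.0,0.0,0.0],"spin": 0,"gripper": -1},{"slide": [0.0,0.0,0.0],"spin": 0,"gripper": -1},{"slide": [0.0,0.0,0.0],"spin": 0,"gripper": -1},{"slide": [0.0,0.0,0.0],"spin": 0,"gripper": -1},{"slide": [0.0,0.0,0.0],"spin": 0,"gripper": -1},{"slide": [0.0,0.0,0.0],"spin": 0,"gripper": -1}]}}

```text
t: 8.75
tool_pos: [0.556, -0.0413, 0.1843]
tool_rot: [3.14, -0.084, 0.0]
contact_force: [-0.7, -0.8, -2.2]
opening: 0.0091
grip_force: 59.0
```

```bash
python3 - <<'E'
from h import *
p,M=pose();print(p,status.get_obs()["contact_force"])
plan(bay(2,.001,.016,.1145))
E
```

```text
[ 0.55602604 -0.04128228  0.18427184] [-0.68174315 -0.8300034  -2.22190235]
slide [ 0.0472 -0.0001 -0.0012] spin 0.01 rows>= 2
```

{"fn": "arm_command", "kwargs": {"increments": [{"slide": [0.012,0.0,-0.0012],"spin": 0,"gripper": -1},{"slide": [0.024,0.0,-0.0012],"spin": 0,"gripper": -1},{"slide": [0.032,0.0,-0.0012],"spin": 0,"gripper": -1},{"slide": [0.038,0.0,-0.0012],"spin": 0,"gripper": -1},{"slide": [0.043,0.0,-0.0012],"spin": 0,"gripper": -1},{"slide": [0.047,0.0,-0.0012],"spin": 0,"gripper": -1},{"slide": [0.047,0.0,-0.0012],"spin": 0,"gripper": -1},{"slide": [0.047,0.0,-0.0012],"spin": 0,"gripper": -1}]}}

```text
t: 9.42
tool_pos: [0.6029, -0.0437, 0.1849]
tool_rot: [-3.14, 0.083, 0.002]
contact_force: [-1.5, -0.9, -2.9]
opening: 0.009
grip_force: 59.3
```

```bash
python3 - <<'E'
from h import *
p,M=pose();s=status.get_obs();print(p,s["contact_force"],s["wrist_torque"])
plan(bay(2,.001,.0,.1145))
E
```

```text
[ 0.60288435 -0.04367598  0.18489784] [-1.49199971 -0.941093   -2.87794407] [-0.03607504  0.34127393  0.01300185]
slide [ 0.0003 -0.      0.0154] spin 0.03 rows>= 1
```

{"fn": "arm_command", "kwargs": {"increments": [{"slide": [0.001,0.0,0.004],"spin": 0,"gripper": -1},{"slide": [0.001,0.0,0.008],"spin": 0,"gripper": -1},{"slide": [0.001,0.0,0.012],"spin": 0,"gripper": -1},{"slide": [0.001,0.0,0.015],"spin": 0,"gripper": -1},{"slide": [0.001,0.0,0.0165],"spin": 0,"gripper": -1},{"slide": [0.001,0.0,0.0175],"spin": 0,"gripper": -1},{"slide": [0.001,0.0,0.0175],"spin": 0,"gripper": -1},{"slide": [0.001,0.0,0.0175],"spin": 0,"gripper": -1}]}}

```text
t: 10.08
tool_pos: [0.6033, -0.0436, 0.1694]
tool_rot: [-3.14, 0.083, 0.005]
contact_force: [-11.4, 0.2, 8.8]
opening: 0.0089
grip_force: 60.9
```

```bash
python3 - <<'E'
from h import *
e=cam("side")
p,M=pose(); s=status.get_obs();print(p,s["contact_force"],s["wrist_torque"])
for n in("side0.npy",0):
    q=e if n==0 else np.load(n,allow_pickle=True).item(); print([(int(st[4]),c.round(1).tolist()) for st,c in blobs(q,(3,130,110),(22,255,255),(340,180,375,270),1)])
E
```

```text
[ 0.60331347 -0.04357592  0.16938154] [-11.85685728   1.00753053   8.63152269] [ 0.12808127  1.33578011 -0.03834204]
[(5, [361.4, 191.2]), (6, [361.3, 195.5]), (16, [359.9, 212.1]), (2, [359.0, 229.5]), (2, [363.5, 229.0]), (3, [359.0, 235.0]), (5, [362.4, 251.8]), (1, [357.0, 252.0]), (5, [357.4, 258.8])]
[(5, [361.4, 191.2]), (6, [361.3, 195.5]), (16, [360.0, 211.6]), (2, [359.0, 229.5]), (2, [363.5, 229.0]), (3, [359.0, 235.0]), (3, [357.0, 252.0]), (3, [362.3, 251.7]), (4, [357.2, 258.8])]
```

{"fn": "arm_command", "kwargs": {"increments": [{"slide": [-0.001,0.0,-0.002],"spin": 0,"gripper": -0.3},{"slide": [-0.001,0.0,-0.002],"spin": 0,"gripper": -0.3},{"slide": [-0.001,0.0,-0.002],"spin": 0,"gripper": -0.3},{"slide": [-0.001,0.0,-0.002],"spin": 0,"gripper": -0.3},{"slide": [-0.001,0.0,-0.025],"spin": 0,"gripper": -0.3},{"slide": [-0.001,0.0,-0.06],"spin": 0,"gripper": -0.3},{"slide": [-0.001,0.0,-0.09],"spin": 0,"gripper": -0.3},{"slide": [-0.001,0.0,-0.1],"spin": 0,"gripper": -0.3}]}}

```text
t: 10.8
tool_pos: [0.6055, -0.0441, 0.2739]
tool_rot: [3.139, -0.083, 0.014]
contact_force: [0.1, 0.3, 0.4]
opening: 0.0301
grip_force: 0.0
```

```bash
python3 - <<'E'
from h import *
d=cam("top"); coup(d); b=cam("side")
for k in("red","yel","blu","grn"): print(k,[(int(s[4]),c.round(2)) for s,c in blobs(b,*COL[k],(250,170,400,340),5)])
p,M=pose(); s=status.get_obs();print(p,s["opening"])
plan((.453,.0701,.28,.1025),(.453,.0701,.112,.1025))
E
```

```text
red [(89, [255.6, 270.64], [0.4335, 0.2204]), (77, [268.99, 271.78], [0.4301, 0.1743])]
yel [(81, [292.3, 267.06], [0.4473, 0.0946])]
blu []
grn []
red [(32, array([307.97, 183.06])), (17, array([281.82, 232.24]))]
yel [(69, array([289.72, 255.49]))]
blu [(12, array([331. , 263.5])), (11, array([348.82, 264.36]))]
grn [(82, array([336.82, 288.6 ])), (12, array([271.25, 334.08]))]
[ 0.60489533 -0.04395224  0.2714413 ] 0.030171814988626
slide [-0.1576 -0.1059 -0.0097] spin -8.9 rows>= 5
slide [-0.0011 -0.0002  0.168 ] spin -0.0 rows>= 5
```

{"fn": "arm_command", "kwargs": {"increments": [{"slide": [-0.03,-0.02,-0.002],"spin": -2,"gripper": 0.2},{"slide": [-0.06,-0.04,-0.004],"spin": -4,"gripper": 0.2},{"slide": [-0.09,-0.06,-0.006],"spin": -6,"gripper": 0.2},{"slide": [-0.12,-0.08,-0.008],"spin": -8,"gripper": 0.2},{"slide": [-0.15,-0.1,-0.009],"spin": -9,"gripper": 0.2},{"slide": [-0.158,-0.106,-0.009],"spin": -9,"gripper": 0.2},{"slide": [-0.158,-0.106,-0.009],"spin": -9,"gripper": 0.2},{"slide": [-0.158,-0.106,-0.009],"spin": -9,"gripper": 0.2}]}}

```text
t: 11.57
tool_pos: [0.4509, 0.0705, 0.2755]
tool_rot: [3.137, 0.165, -0.002]
contact_force: [0.3, 0.5, 0.2]
opening: 0.0513
grip_force: 0.0
```

{"fn": "arm_command", "kwargs": {"increments": [{"slide": [0.0,0.0,0.04],"spin": 0,"gripper": 0.2},{"slide": [0.0,0.0,0.08],"spin": 0,"gripper": 0.2},{"slide": [0.0,0.0,0.12],"spin": 0,"gripper": 0.2},{"slide": [0.0,0.0,0.15],"spin": 0,"gripper": 0.2},{"slide": [0.0,0.0,0.165],"spin": 0,"gripper": 0.2},{"slide": [0.0,0.0,0.165],"spin": 0,"gripper": 0.2},{"slide": [0.0,0.0,0.165],"spin": 0,"gripper": 0.2},{"slide": [0.0,0.0,0.165],"spin": 0,"gripper": 0.2}]}}

```text
t: 12.23
tool_pos: [0.4526, 0.07, 0.113]
tool_rot: [3.137, 0.162, 0.003]
contact_force: [-0.2, -0.5, 1.7]
opening: 0.0512
grip_force: 0.0
```

```bash
python3 - <<'E'
from h import *
plan((.453,.0701,.114,.1025))
E
```

```text
slide [ 0.0004 -0.0001 -0.001 ] spin 0.05 rows>= 1
```

{"fn": "arm_command", "kwargs": {"increments": [{"slide": [0.0,0.0,0.0],"spin": 0,"gripper": -1},{"slide": [0.0,0.0,0.0],"spin": 0,"gripper": -1},{"slide": [0.0,0.0,0.0],"spin": 0,"gripper": -1},{"slide": [0.0,0.0,0.0],"spin": 0,"gripper": -1},{"slide": [0.0,0.0,0.0],"spin": 0,"gripper": -1},{"slide": [0.0,0.0,0.0],"spin": 0,"gripper": -1},{"slide": [0.0,0.0,0.0],"spin": 0,"gripper": -1},{"slide": [0.0,0.0,0.0],"spin": 0,"gripper": -1}], "newtons": 60}}

```text
t: 12.9
tool_pos: [0.452, 0.0705, 0.1132]
tool_rot: [3.137, 0.164, 0.003]
contact_force: [-1.6, -0.1, 6.3]
opening: 0.0096
grip_force: 59.1
```

```bash
python3 - <<'E'
from h import *
p,M=pose();print(p)
plan((*p[:2],.187,.1025),bay(3,-.045,.016,p[2]))
E
```

```text
[0.45202078 0.07049637 0.1131762 ]
slide [ 0.0002  0.     -0.0738] spin 0.1 rows>= 2
slide [0.11   0.0152 0.0031] spin 8.93 rows>= 3
```

{"fn": "arm_command", "kwargs": {"increments": [{"slide": [0.0,0.0,-0.025],"spin": 0,"gripper": -1},{"slide": [0.0,0.0,-0.05],"spin": 0,"gripper": -1},{"slide": [0.0,0.0,-0.072],"spin": 0,"gripper": -1},{"slide": [0.035,0.005,-0.072],"spin": 3,"gripper": -1},{"slide": [0.07,0.01,-0.071],"spin": 6,"gripper": -1},{"slide": [0.1,0.014,-0.071],"spin": 9,"gripper": -1},{"slide": [0.11,0.015,-0.071],"spin": 9,"gripper": -1},{"slide": [0.11,0.015,-0.071],"spin": 9,"gripper": -1}]}}

```text
t: 13.57
tool_pos: [0.5633, 0.0669, 0.1822]
tool_rot: [-3.141, 0.082, 0.002]
contact_force: [-0.3, 0.5, -2.1]
opening: 0.0091
grip_force: 58.7
```

{"fn": "arm_command", "kwargs": {"increments": [{"slide": [0.0,0.0,0.0],"spin": 0,"gripper": -1},{"slide": [0.0,0.0,0.0],"spin": 0,"gripper": -1},{"slide": [0.0,0.0,0.0],"spin": 0,"gripper": -1},{"slide": [0.0,0.0,0.0],"spin": 0,"gripper": -1},{"slide": [0.0,0.0,0.0],"spin": 0,"gripper": -1},{"slide": [0.0,0.0,0.0],"spin": 0,"gripper": -1}]}}

```text
t: 14.07
tool_pos: [0.5617, 0.0671, 0.183]
tool_rot: [3.14, -0.083, 0.0]
contact_force: [-0.4, 0.6, -2.9]
opening: 0.009
grip_force: 58.7
```

```bash
python3 - <<'E'
from h import *
p,M=pose();print(p,status.get_obs()["contact_force"])
plan(bay(3,.001,.016,.1132))
E
```

```text
[0.56169736 0.06708991 0.18301986] [-0.37578721  0.61509931 -2.89479287]
slide [ 0.0473  0.0004 -0.0012] spin 0.04 rows>= 2
```

{"fn": "arm_command", "kwargs": {"increments": [{"slide": [0.012,0.0004,-0.0012],"spin": 0,"gripper": -1},{"slide": [0.024,0.0004,-0.0012],"spin": 0,"gripper": -1},{"slide": [0.032,0.0004,-0.0012],"spin": 0,"gripper": -1},{"slide": [0.038,0.0004,-0.0012],"spin": 0,"gripper": -1},{"slide": [0.043,0.0004,-0.0012],"spin": 0,"gripper": -1},{"slide": [0.047,0.0004,-0.0012],"spin": 0,"gripper": -1},{"slide": [0.047,0.0004,-0.0012],"spin": 0,"gripper": -1},{"slide": [0.047,0.0004,-0.0012],"spin": 0,"gripper": -1}]}}

```text
t: 14.73
tool_pos: [0.6065, 0.0643, 0.1834]
tool_rot: [3.14, -0.083, -0.015]
contact_force: [-12.3, 0.3, 4.6]
opening: 0.0089
grip_force: 60.1
```

```bash
python3 - <<'E'
from h import *
p,M=pose();s=status.get_obs();print(p,s["contact_force"],s["wrist_torque"])
plan(bay(3,.001,.0,.1132))
E
```

```text
[0.60648949 0.06433758 0.18340277] [-12.26342444   0.26857424   4.59096682] [9.81908368e-04 1.48516585e+00 1.07243322e-02]
slide [0.0026 0.     0.0152] spin 0.05 rows>= 1
```

```bash
python3 - <<'E'
from h import *
e=cam("side"); crop(e,290,190,100,75,8,"pics/y1.png")
E
```

```text
(no output)
```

View pics/y1.png

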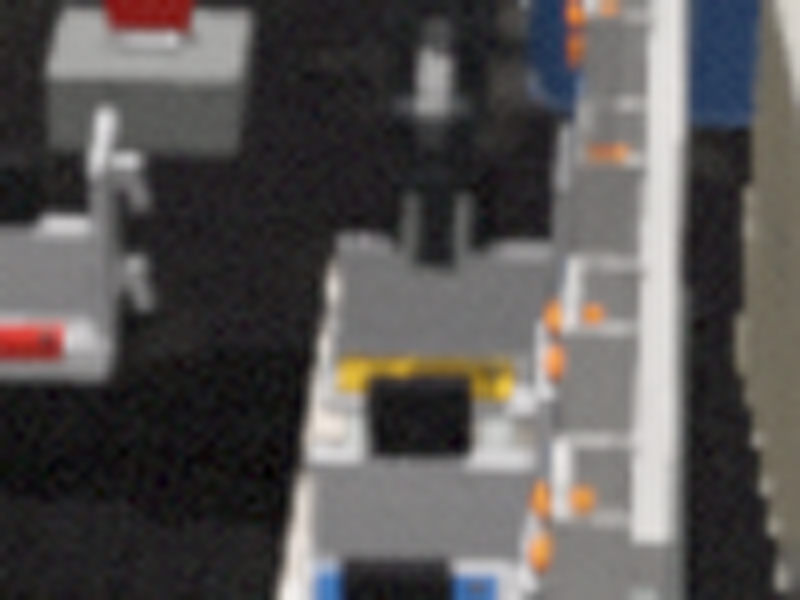

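The yellow plate is flush with the face at (560,150–240) and catch 3 is pushed in, with only its inner orange showing at (608,152). Push down.

{"fn": "arm_command", "kwargs": {"increments": [{"slide": [-0.001,0.0,0.004],"spin": 0,"gripper": -1},{"slide": [-0.001,0.0,0.008],"spin": 0,"gripper": -1},{"slide": [-0.001,0.0,0.012],"spin": 0,"gripper": -1},{"slide": [-0.001,0.0,0.015],"spin": 0,"gripper": -1},{"slide": [-0.001,0.0,0.0165],"spin": 0,"gripper": -1},{"slide": [-0.001,0.0,0.0175],"spin": 0,"gripper": -1},{"slide": [-0.001,0.0,0.0175],"spin": 0,"gripper": -1},{"slide": [-0.001,0.0,0.0175],"spin": 0,"gripper": -1}]}}

```text
t: 15.45
tool_pos: [0.6064, 0.0645, 0.1681]
tool_rot: [3.14, -0.082, -0.01]
contact_force: [-14.3, -0.2, 12.2]
opening: 0.0094
grip_force: 61.3
```

```bash
python3 - <<'E'
from h import *
e=cam("side")
p,M=pose(); s=status.get_obs();print(p,s["contact_force"],s["wrist_torque"])
print([(int(st[4]),c.round(1).tolist()) for st,c in blobs(e,(3,130,110),(22,255,255),(340,180,375,270),1)])
E
```

```text
[0.60634634 0.06448703 0.16805403] [-13.36258478  -0.87640417  11.11722184] [ 0.02033584  1.84627618 -0.04018471]
[(5, [361.4, 191.2]), (5, [361.4, 195.2]), (3, [360.0, 209.0]), (6, [359.5, 214.0]), (4, [358.8, 229.0]), (2, [363.5, 229.0]), (3, [359.0, 235.0]), (13, [350.5, 241.3]), (3, [357.0, 252.0]), (5, [362.4, 251.8]), (5, [357.4, 258.8])]
```

{"fn": "arm_command", "kwargs": {"increments": [{"slide": [-0.001,0.0,-0.002],"spin": 0,"gripper": -0.3},{"slide": [-0.001,0.0,-0.002],"spin": 0,"gripper": -0.3},{"slide": [-0.001,0.0,-0.002],"spin": 0,"gripper": -0.3},{"slide": [-0.001,0.0,-0.002],"spin": 0,"gripper": -0.3},{"slide": [-0.001,0.0,-0.025],"spin": 0,"gripper": -0.3},{"slide": [-0.001,0.0,-0.06],"spin": 0,"gripper": -0.3},{"slide": [-0.001,0.0,-0.09],"spin": 0,"gripper": -0.3},{"slide": [-0.001,0.0,-0.1],"spin": 0,"gripper": -0.3}]}}

```text
t: 16.17
tool_pos: [0.6092, 0.0642, 0.2725]
tool_rot: [-3.14, 0.083, -0.014]
contact_force: [0.3, -0.4, 1.6]
opening: 0.0299
grip_force: 0.0
```

```bash
python3 - <<'E'
from h import *
d=cam("top"); coup(d); b=cam("side")
for k in("red","yel","blu","grn"): print(k,[(int(s[4]),c.round(2)) for s,c in blobs(b,*COL[k],(250,170,400,340),5)])
p,M=pose(); s=status.get_obs();print(p,s["opening"])
plan((.4363,.1968,.28,-.02),(.4363,.1968,.112,-.02))
E
```

```text
red [(91, [255.63, 270.49], [0.434, 0.2203]), (86, [269.37, 271.59], [0.4308, 0.1729])]
yel []
blu []
grn []
red [(32, array([307.97, 183.06])), (34, array([286.5 , 232.41]))]
yel [(7, array([333.86, 241.43])), (10, array([350.6, 241.9]))]
blu [(12, array([331. , 263.5])), (10, array([348.3, 264.2]))]
grn [(81, array([336.68, 288.57])), (12, array([271.08, 333.83]))]
[0.60855469 0.06419861 0.27000241] 0.02990092683228014
slide [-0.179  -0.1233 -0.0111] spin -1.88 rows>= 6
slide [-0.0011  0.      0.168 ] spin -0.0 rows>= 5
```

{"fn": "arm_command", "kwargs": {"increments": [{"slide": [-0.03,-0.02,-0.002],"spin": 0,"gripper": 0.2},{"slide": [-0.06,-0.041,-0.004],"spin": -1,"gripper": 0.2},{"slide": [-0.09,-0.062,-0.006],"spin": -1.9,"gripper": 0.2},{"slide": [-0.12,-0.083,-0.008],"spin": -1.9,"gripper": 0.2},{"slide": [-0.15,-0.104,-0.009],"spin": -1.9,"gripper": 0.2},{"slide": [-0.178,-0.123,-0.01],"spin": -1.9,"gripper": 0.2},{"slide": [-0.178,-0.123,-0.01],"spin": -1.9,"gripper": 0.2},{"slide": [-0.178,-0.123,-0.01],"spin": -1.9,"gripper": 0.2}]}}

```text
t: 16.93
tool_pos: [0.4341, 0.1971, 0.2742]
tool_rot: [3.14, -0.027, -0.004]
contact_force: [-0.3, -0.2, 1.0]
opening: 0.0513
grip_force: 0.0
```

{"fn": "arm_command", "kwargs": {"increments": [{"slide": [0.0,0.0,0.04],"spin": 0,"gripper": 0.2},{"slide": [0.0,0.0,0.08],"spin": 0,"gripper": 0.2},{"slide": [0.0,0.0,0.12],"spin": 0,"gripper": 0.2},{"slide": [0.0,0.0,0.15],"spin": 0,"gripper": 0.2},{"slide": [0.0,0.0,0.164],"spin": 0,"gripper": 0.2},{"slide": [0.0,0.0,0.164],"spin": 0,"gripper": 0.2},{"slide": [0.0,0.0,0.164],"spin": 0,"gripper": 0.2},{"slide": [0.0,0.0,0.164],"spin": 0,"gripper": 0.2}]}}

```text
t: 17.6
tool_pos: [0.4369, 0.1962, 0.1134]
tool_rot: [-3.141, 0.032, -0.002]
contact_force: [0.4, 0.1, 0.2]
opening: 0.0516
grip_force: 0.0
```

```bash
python3 - <<'E'
from h import *
plan((.4363,.1968,.114,-.02))
E
```

```text
slide [-0.0006 -0.0005 -0.0006] spin -0.03 rows>= 1
```

{"fn": "arm_command", "kwargs": {"increments": [{"slide": [0.0,0.0,0.0],"spin": 0,"gripper": -1},{"slide": [0.0,0.0,0.0],"spin": 0,"gripper": -1},{"slide": [0.0,0.0,0.0],"spin": 0,"gripper": -1},{"slide": [0.0,0.0,0.0],"spin": 0,"gripper": -1},{"slide": [0.0,0.0,0.0],"spin": 0,"gripper": -1},{"slide": [0.0,0.0,0.0],"spin": 0,"gripper": -1},{"slide": [0.0,0.0,0.0],"spin": 0,"gripper": -1},{"slide": [0.0,0.0,0.0],"spin": 0,"gripper": -1}], "newtons": 60}}

```text
t: 18.27
tool_pos: [0.4366, 0.1969, 0.1138]
tool_rot: [-3.141, 0.031, -0.003]
contact_force: [-0.1, 1.3, 5.0]
opening: 0.0095
grip_force: 62.2
```

```bash
python3 - <<'E'
from h import *
p,M=pose();print(p)
plan((*p[:2],.187,-.02),bay(4,-.045,.016,p[2]))
E
```

```text
[0.43658386 0.19689137 0.11376885]
slide [ 0.0001 -0.0001 -0.0732] spin 0.03 rows>= 2
slide [0.1326 0.0198 0.0025] spin 1.91 rows>= 4
```

{"fn": "arm_command", "kwargs": {"increments": [{"slide": [0.0,0.0,-0.025],"spin": 0,"gripper": -1},{"slide": [0.0,0.0,-0.05],"spin": 0,"gripper": -1},{"slide": [0.0,0.0,-0.072],"spin": 0,"gripper": -1},{"slide": [0.035,0.005,-0.072],"spin": 1,"gripper": -1},{"slide": [0.07,0.01,-0.071],"spin": 1.9,"gripper": -1},{"slide": [0.1,0.015,-0.071],"spin": 1.9,"gripper": -1},{"slide": [0.125,0.019,-0.071],"spin": 1.9,"gripper": -1},{"slide": [0.1325,0.02,-0.071],"spin": 1.9,"gripper": -1}]}}

```text
t: 18.93
tool_pos: [0.57, 0.1726, 0.1825]
tool_rot: [3.139, -0.086, -0.001]
contact_force: [-1.1, 0.2, -1.6]
opening: 0.0092
grip_force: 60.9
```

{"fn": "arm_command", "kwargs": {"increments": [{"slide": [0.0,0.0,0.0],"spin": 0,"gripper": -1},{"slide": [0.0,0.0,0.0],"spin": 0,"gripper": -1},{"slide": [0.0,0.0,0.0],"spin": 0,"gripper": -1},{"slide": [0.0,0.0,0.0],"spin": 0,"gripper": -1},{"slide": [0.0,0.0,0.0],"spin": 0,"gripper": -1},{"slide": [0.0,0.0,0.0],"spin": 0,"gripper": -1}]}}

```text
t: 19.43
tool_pos: [0.5672, 0.1742, 0.1837]
tool_rot: [3.14, -0.082, -0.0]
contact_force: [-0.7, -0.1, -3.1]
opening: 0.0093
grip_force: 60.8
```

```bash
python3 - <<'E'
from h import *
p,M=pose();print(p,status.get_obs()["contact_force"])
plan(bay(4,.001,.016,.1138))
E
```

```text
[0.56716567 0.17417141 0.18368144] [-0.73998939 -0.06511855 -3.06443987]
slide [ 0.0476 -0.0003 -0.0011] spin 0.07 rows>= 2
```

{"fn": "arm_command", "kwargs": {"increments": [{"slide": [0.012,0.0,-0.0012],"spin": 0,"gripper": -1},{"slide": [0.024,0.0,-0.0012],"spin": 0,"gripper": -1},{"slide": [0.032,0.0,-0.0012],"spin": 0,"gripper": -1},{"slide": [0.038,0.0,-0.0012],"spin": 0,"gripper": -1},{"slide": [0.043,0.0,-0.0012],"spin": 0,"gripper": -1},{"slide": [0.0465,0.0,-0.0012],"spin": 0,"gripper": -1},{"slide": [0.0465,0.0,-0.0012],"spin": 0,"gripper": -1},{"slide": [0.0465,0.0,-0.0012],"spin": 0,"gripper": -1}]}}

```text
t: 20.1
tool_pos: [0.6139, 0.1715, 0.1845]
tool_rot: [3.14, -0.083, -0.002]
contact_force: [-2.1, 0.4, -2.1]
opening: 0.0091
grip_force: 60.9
```

```bash
python3 - <<'E'
from h import *
e=cam("side");p,M=pose();s=status.get_obs();print(p,s["contact_force"],s["wrist_torque"])
plan(bay(4,.001,.0,.1138))
print([(int(st[4]),c.round(1).tolist()) for st,c in blobs(e,(3,130,110),(22,255,255),(340,180,375,270),1)])
E
```

```text
[0.61382199 0.1714753  0.18447763] [-2.56998901 -0.0652416  -2.38731438] [-0.01292752  0.29764206 -0.05086023]
slide [ 0.0009 -0.0006  0.0157] spin 0.04 rows>= 1
[(3, [360.0, 209.0]), (3, [360.3, 214.3]), (3, [358.7, 229.3]), (2, [363.5, 229.0]), (3, [359.0, 235.0]), (1, [349.0, 240.0]), (1, [352.0, 241.0]), (3, [357.0, 252.0]), (5, [362.4, 251.8]), (5, [357.4, 258.8])]
```

Catch 4 is pushed in (its blobs at (361,191) and (361,195) are gone). Push down.

{"fn": "arm_command", "kwargs": {"increments": [{"slide": [0.0015,0.0,0.004],"spin": 0,"gripper": -1},{"slide": [0.0015,0.0,0.008],"spin": 0,"gripper": -1},{"slide": [0.0015,0.0,0.012],"spin": 0,"gripper": -1},{"slide": [0.0015,0.0,0.015],"spin": 0,"gripper": -1},{"slide": [0.0015,0.0,0.0165],"spin": 0,"gripper": -1},{"slide": [0.0015,0.0,0.0177],"spin": 0,"gripper": -1},{"slide": [0.0015,0.0,0.0177],"spin": 0,"gripper": -1},{"slide": [0.0015,0.0,0.0177],"spin": 0,"gripper": -1}]}}

```text
t: 20.82
tool_pos: [0.6146, 0.1716, 0.1687]
tool_rot: [3.14, -0.083, -0.005]
contact_force: [-12.7, -1.3, 7.9]
opening: 0.0093
grip_force: 62.5
```

```bash
python3 - <<'E'
from h import *
e=cam("side");p,M=pose();s=status.get_obs();print(p,s["contact_force"],s["wrist_torque"])
print([(int(st[4]),c.round(1).tolist()) for st,c in blobs(e,(3,130,110),(22,255,255),(340,180,375,270),1)])
E
```

```text
[0.61464591 0.17154658 0.16868833] [-12.80145668  -0.34593755   8.16594619] [-0.12625613  1.34053796 -0.12381056]
[(4, [361.5, 191.5]), (4, [361.5, 195.5]), (3, [360.0, 209.0]), (2, [360.0, 214.5]), (3, [358.7, 229.3]), (2, [363.5, 229.0]), (3, [359.0, 235.0]), (2, [351.5, 241.5]), (3, [357.0, 252.0]), (5, [362.4, 251.8]), (5, [357.4, 258.8])]
```

All four nose pairs are out and all four brackets are home. I'll release, then locate the key.

{"fn": "arm_command", "kwargs": {"increments": [{"slide": [-0.001,0.0,-0.002],"spin": 0,"gripper": -0.3},{"slide": [-0.001,0.0,-0.002],"spin": 0,"gripper": -0.3},{"slide": [-0.001,0.0,-0.002],"spin": 0,"gripper": -0.3},{"slide": [-0.001,0.0,-0.002],"spin": 0,"gripper": -0.3},{"slide": [-0.001,0.0,-0.025],"spin": 0,"gripper": -0.3},{"slide": [-0.001,0.0,-0.06],"spin": 0,"gripper": -0.3},{"slide": [-0.001,0.0,-0.09],"spin": 0,"gripper": -0.3},{"slide": [-0.001,0.0,-0.1],"spin": 0,"gripper": -0.3}]}}

```text
t: 21.53
tool_pos: [0.617, 0.1717, 0.2733]
tool_rot: [-3.139, 0.083, -0.014]
contact_force: [0.4, -0.4, 0.9]
opening: 0.03
grip_force: 0.0
```

```bash
python3 - <<'E'
from h import *
np.set_printoptions(precision=4,suppress=True)
d=np.load("top0.npy",allow_pickle=True).item(); e=np.load("side0.npy",allow_pickle=True).item()
d2=cam("top"); e2=cam("side"); np.save("top2.npy",d2,allow_pickle=True)
crop(e2,250,170,130,150,4,"pics/all.png")
box=np.array([[x,y,z] for x in(-.019,.019) for y in(-.005,.005) for z in(.041,.083)])
def meas(c,bx):
    x0,y0,x1,y1=bx; f=c["frame"][y0:y1,x0:x1].astype(float); r=np.clip((f[...,0]-1.6*np.maximum(f[...,1],f[...,2]))/120,0,1); r[f[...,0]<50]=0
    Y,X=np.mgrid[y0:y1,x0:x1]; s=r.sum(); cx,cy=(X*r).sum()/s,(Y*r).sum()/s
    b=(f[...,0]>1.8*np.maximum(f[...,1],f[...,2]))&(f[...,0]>50)
    return np.array([(X[b]).mean(),Y[b].mean()]),b.sum(),(X[b].min(),X[b].max(),Y[b].min(),Y[b].max())
def pred(c,p):
    h=cv2.convexHull(proj(c,w(p,box)).astype(np.float32)); m=cv2.moments(h); return np.array([m["m10"],m["m01"]])/m["m00"],m["m00"],(h.min(0),h.max(0))
bt,bs=(203,243,220,265),(295,175,320,196)
mt,ms=meas(d,bt),meas(e,bs); print(mt,ms); print(meas(d2,bt),meas(e2,bs))
r=least_squares(lambda q:np.r_[pred(d,[*q,-.0])[0]-mt[0],pred(e,[*q,-.0])[0]-ms[0]],[.483,.365]); print(r.x,r.fun)
print(pred(d,[*r.x,0]),pred(e,[*r.x,0]))
print(pose()[0]); x,y=r.x; plan((x,y,.3,0),(x,y,.118,0))
E
```

```text
(array([209.7  , 253.075]), np.int64(40), (np.int64(208), np.int64(211), np.int64(247), np.int64(258))) (array([308.069 , 186.4207]), np.int64(145), (np.int64(302), np.int64(314), np.int64(181), np.int64(193)))
(array([209.7  , 253.075]), np.int64(40), (np.int64(208), np.int64(211), np.int64(247), np.int64(258))) (array([308.0338, 186.527 ]), np.int64(148), (np.int64(302), np.int64(314), np.int64(181), np.int64(193)))
[0.4836 0.3711] [-0.1684  0.2789  0.3401  0.5749]
(array([209.5316, 253.3539]), 64.8138286912581, (array([[206.6805, 246.7975]], dtype=float32), array([[212.3802, 259.8722]], dtype=float32))) (array([308.409 , 186.9956]), 145.30117139359936, (array([[302.4518, 180.6845]], dtype=float32), array([[314.2971, 193.3404]], dtype=float32)))
[0.6164 0.1716 0.2708]
slide [-0.143  -0.1922 -0.0299] spin -3.03 rows>= 6
slide [-0.0012  0.0003  0.182 ] spin -0.0 rows>= 5
```

View pics/all.png

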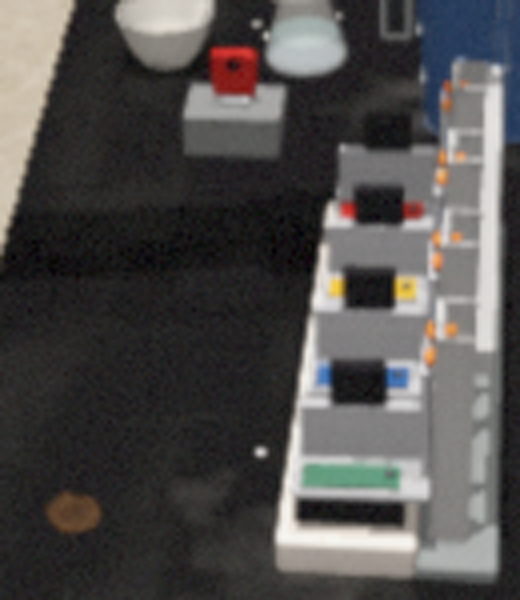

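All four brackets hang home with every catch out (noses at x≈430–447 in the crop) and the key is undisturbed. I need the key's y more precisely, so I'll look at the pixels.

```bash
python3 - <<'E'
from h import *
np.set_printoptions(precision=4,suppress=True,linewidth=200)
d=np.load("top2.npy",allow_pickle=True).item()
f=d["frame"][244:262,204:218].astype(int)
for c in(0,1): print(f[::2,:,c])
L=np.array([[0,y,z] for y in(-.005,.005) for z in(.041,.083)])
for y in(.364,.366,.368,.370): print(y,proj(d,w([.4836,y,0],L))[:,0].round(1),proj(d,[.4836,y-.014/2,.041])[0][0].round(1))
print(unproj(d,(209.7,253.075),.083)); b=np.array([[.04,.03,.035],[.04,-.03,.035],[-.04,-.03,.035],[-.04,.03,.035],[.04,-.03,0],[-.04,-.03,0]])
print(proj(d,w([.4836,.368,-.035],b)),(np.array([(47,312),(138,316),(130,438),(34,434)])+.5)/5-.5+[195,180])
E
```

```text
[[126 163 170 170 167 170 170 170 169 169 168 169 165 159]
 [146 167 169 167 165 171 174 167 168 167 167 166 169 166]
 [153 171 168 164 172 228 235 165 129 152 166 169 168 167]
 [156 170 169 164 181 233 233 149 101 142 154 165 169 168]
 [156 171 164 169 206 242 232 133 107 168 148 160 167 168]
 [161 169 167 175 222 244 227 129 119 200 178 165 168 168]
 [167 170 162 167 222 245 206 121 119 166 170 168 170 170]
 [169 170 169 166 168 168 131  99 107 126 160 169 166 169]
 [168 167 168 167 168 166 157 144 145 151 165 170 170 168]]
[[131 166 175 175 169 173 173 172 173 172 172 173 170 162]
 [150 172 174 174 169 162 164 170 174 172 172 174 176 173]
 [156 175 173 170 136  77  54  75 117 158 173 174 174 173]
 [157 175 174 168 120  55  20  10  61 130 155 171 176 171]
 [159 174 175 168 112  52  13   7  90 161 149 167 172 171]
 [167 175 178 170 103  47  19  11 111 205 185 170 174 175]
 [172 175 172 152  85  44  17  20  93 169 174 173 172 175]
 [176 174 176 170 129  88  51  37  80 127 166 173 170 172]
 [173 173 174 175 174 172 158 143 148 154 169 174 174 171]]
0.364 [214.2 212.  211.3 209. ] 214.8
0.366 [213.7 211.4 210.7 208.5] 214.2
0.368 [213.1 210.8 210.1 207.9] 213.7
0.37 [212.5 210.2 209.5 207.3] 213.1
[[0.4815 0.3667 0.083 ]]
[[204.0678 242.6258]
 [221.5323 243.4161]
 [219.8119 266.6337]
 [202.2355 265.8221]
 [223.1643 245.086 ]
 [221.4831 267.9304]] [[204.  242. ]
 [222.2 242.8]
 [220.6 267.2]
 [201.4 266.4]]
```

```bash
python3 - <<'E'
from h import *
plan((.4825,.3675,.27,-.04),(.4825,.3675,.118,-.04))
E
```

```text
slide [-1.441e-01 -1.885e-01  1.000e-04] spin -0.74 rows>= 6
slide [-0.001   0.0002  0.152 ] spin -0.0 rows>= 4
```

{"fn": "arm_command", "kwargs": {"increments": [{"slide": [-0.024,-0.031,0.0],"spin": 0,"gripper": 0.0},{"slide": [-0.048,-0.062,0.0],"spin": 0,"gripper": 0.0},{"slide": [-0.072,-0.094,0.0],"spin": -0.7,"gripper": 0.0},{"slide": [-0.096,-0.125,0.0],"spin": -0.7,"gripper": 0.0},{"slide": [-0.12,-0.157,0.0],"spin": -0.7,"gripper": 0.0},{"slide": [-0.144,-0.188,0.0],"spin": -0.7,"gripper": 0.0},{"slide": [-0.144,-0.188,0.0],"spin": -0.7,"gripper": 0.0},{"slide": [-0.144,-0.188,0.0],"spin": -0.7,"gripper": 0.0}]}}

```text
t: 22.3
tool_pos: [0.479, 0.3678, 0.2644]
tool_rot: [3.139, -0.058, -0.005]
contact_force: [0.5, -0.5, 0.5]
opening: 0.0431
grip_force: 0.0
```

{"fn": "arm_command", "kwargs": {"increments": [{"slide": [0.0,0.0,0.035],"spin": 0,"gripper": 0.0},{"slide": [0.0,0.0,0.07],"spin": 0,"gripper": 0.0},{"slide": [0.0,0.0,0.1],"spin": 0,"gripper": 0.0},{"slide": [0.0,0.0,0.12],"spin": 0,"gripper": 0.0},{"slide": [0.0,0.0,0.12],"spin": 0,"gripper": 0.0},{"slide": [0.0,0.0,0.12],"spin": 0,"gripper": 0.0},{"slide": [0.0,0.0,0.12],"spin": 0,"gripper": 0.0}]}}

```text
t: 22.88
tool_pos: [0.4821, 0.3663, 0.1481]
tool_rot: [-3.14, 0.066, -0.002]
contact_force: [0.5, -0.6, 1.5]
opening: 0.043
grip_force: 0.0
```

```bash
python3 - <<'E'
from h import *
plan((.4825,.3675,.118,-.04)); print(pose()[0])
E
```

```text
slide [ 0.0003 -0.0012  0.0301] spin -0.11 rows>= 1
[0.48208044 0.36633606 0.1480788 ]
```

{"fn": "arm_command", "kwargs": {"increments": [{"slide": [0.0,-0.001,0.015],"spin": 0,"gripper": 0.0},{"slide": [0.0,-0.001,0.03],"spin": 0,"gripper": 0.0},{"slide": [0.0,-0.001,0.03],"spin": 0,"gripper": 0.0},{"slide": [0.0,-0.001,0.03],"spin": 0,"gripper": 0.0},{"slide": [0.0,-0.001,0.03],"spin": 0,"gripper": 0.0},{"slide": [0.0,-0.001,0.03],"spin": 0,"gripper": 0.0}]}}

```text
t: 23.38
tool_pos: [0.482, 0.3683, 0.1192]
tool_rot: [-3.139, 0.064, -0.004]
contact_force: [-0.8, 0.2, -0.3]
opening: 0.043
grip_force: 0.0
```

{"fn": "arm_command", "kwargs": {"increments": [{"slide": [0.0,0.0,0.0],"spin": 0,"gripper": -1},{"slide": [0.0,0.0,0.0],"spin": 0,"gripper": -1},{"slide": [0.0,0.0,0.0],"spin": 0,"gripper": -1},{"slide": [0.0,0.0,0.0],"spin": 0,"gripper": -1},{"slide": [0.0,0.0,0.0],"spin": 0,"gripper": -1},{"slide": [0.0,0.0,0.0],"spin": 0,"gripper": -1},{"slide": [0.0,0.0,0.0],"spin": 0,"gripper": -1},{"slide": [0.0,0.0,0.0],"spin": 0,"gripper": -1}], "newtons": 25}}

```text
t: 24.05
tool_pos: [0.4813, 0.3679, 0.1178]
tool_rot: [-3.141, 0.064, -0.001]
contact_force: [-0.4, -1.7, 6.1]
opening: 0.0098
grip_force: 28.6
```

```bash
python3 - <<'E'
from h import *
p,M=pose();s=status.get_obs(); print(p,s["contact_force"],s["wrist_torque"])
E
```

```text
[0.48127924 0.3679122  0.11779975] [-0.39021209 -1.68696245  6.14363975] [-0.14717713  0.19941447 -0.03766193]
```

{"fn": "arm_command", "kwargs": {"increments": [{"slide": [0.0,0.0,0.0],"spin": 0,"gripper": -1},{"slide": [0.0,0.0,0.0],"spin": 0,"gripper": -1},{"slide": [0.0,0.0,-0.01],"spin": 0,"gripper": -1},{"slide": [0.0,0.0,-0.025],"spin": 0,"gripper": -1},{"slide": [0.0,0.0,-0.05],"spin": 0,"gripper": -1},{"slide": [0.0,0.0,-0.08],"spin": 0,"gripper": -1},{"slide": [0.0,0.0,-0.105],"spin": 0,"gripper": -1},{"slide": [0.0,0.0,-0.105],"spin": 0,"gripper": -1}], "newtons": 50}}

```text
t: 24.72
tool_pos: [0.4833, 0.3692, 0.2291]
tool_rot: [-3.135, 0.064, -0.014]
contact_force: [1.2, 0.9, 1.3]
opening: 0.0096
grip_force: 51.0
```

```bash
python3 - <<'E'
from h import *
p,M=pose();s=status.get_obs(); print(p,s["q"].round(3),s["opening"])
plan((.48,.12,.22,-.08),(.48,-.13,.22,-.12),(.478,-.369,.22,-.149),(.478,-.369,.195,-.149))
E
```

```text
[0.48330616 0.36919252 0.22908126] [0.53  0.065 1.728 0.    1.338 2.141] 0.009633267941298328
slide [0.0067 0.2492 0.0077] spin 2.26 rows>= 6
slide [ 0.02    0.2492 -0.0013] spin 2.29 rows>= 6
slide [ 0.0266  0.2375 -0.0012] spin 1.66 rows>= 6
slide [-0.0002  0.0001  0.025 ] spin -0.0 rows>= 1
```

{"fn": "arm_command", "kwargs": {"increments": [{"slide": [0.001,0.035,0.004],"spin": 0,"gripper": -1},{"slide": [0.002,0.07,0.006],"spin": 0.5,"gripper": -1},{"slide": [0.003,0.105,0.006],"spin": 1,"gripper": -1},{"slide": [0.004,0.14,0.006],"spin": 1.5,"gripper": -1},{"slide": [0.005,0.175,0.006],"spin": 2,"gripper": -1},{"slide": [0.006,0.21,0.006],"spin": 2,"gripper": -1},{"slide": [0.007,0.24,0.006],"spin": 2,"gripper": -1},{"slide": [0.007,0.25,0.006],"spin": 2,"gripper": -1}]}}

```text
t: 25.38
tool_pos: [0.4772, 0.1146, 0.2153]
tool_rot: [3.138, -0.124, -0.002]
contact_force: [0.5, 0.0, 0.1]
opening: 0.0096
grip_force: 51.0
```

{"fn": "arm_command", "kwargs": {"increments": [{"slide": [0.003,0.035,0.0],"spin": 0,"gripper": -1},{"slide": [0.006,0.07,0.0],"spin": 0.5,"gripper": -1},{"slide": [0.009,0.105,0.0],"spin": 1,"gripper": -1},{"slide": [0.012,0.14,0.0],"spin": 1.5,"gripper": -1},{"slide": [0.015,0.175,0.0],"spin": 2,"gripper": -1},{"slide": [0.018,0.21,0.0],"spin": 2,"gripper": -1},{"slide": [0.02,0.24,0.0],"spin": 2,"gripper": -1},{"slide": [0.02,0.25,0.0],"spin": 2,"gripper": -1}]}}

```text
t: 26.05
tool_pos: [0.4788, -0.1359, 0.2158]
tool_rot: [3.136, -0.178, -0.0]
contact_force: [0.2, 1.0, -0.2]
opening: 0.0094
grip_force: 51.0
```

{"fn": "arm_command", "kwargs": {"increments": [{"slide": [0.004,0.035,0.0],"spin": 0,"gripper": -1},{"slide": [0.008,0.07,0.0],"spin": 0.5,"gripper": -1},{"slide": [0.012,0.105,0.0],"spin": 1,"gripper": -1},{"slide": [0.016,0.14,0.0],"spin": 1.5,"gripper": -1},{"slide": [0.02,0.175,0.0],"spin": 2,"gripper": -1},{"slide": [0.023,0.21,0.0],"spin": 2,"gripper": -1},{"slide": [0.025,0.235,0.0],"spin": 2,"gripper": -1},{"slide": [0.025,0.235,0.0],"spin": 2,"gripper": -1}]}}

```text
t: 26.72
tool_pos: [0.4777, -0.3728, 0.2157]
tool_rot: [3.132, -0.233, 0.0]
contact_force: [0.1, 0.6, -1.0]
opening: 0.0098
grip_force: 51.0
```

```bash
python3 - <<'E'
from h import *
print(pose()[0]); plan((.478,-.369,.195,-.149))
E
```

```text
[ 0.47772643 -0.37275785  0.21574345]
slide [-0.0003 -0.0038  0.0207] spin 0.01 rows>= 1
```

{"fn": "arm_command", "kwargs": {"increments": [{"slide": [0.0,-0.0035,0.02],"spin": 0,"gripper": -1},{"slide": [0.0,-0.0035,0.02],"spin": 0,"gripper": -1},{"slide": [0.0,-0.0035,0.02],"spin": 0,"gripper": -1},{"slide": [0.0,-0.0035,0.02],"spin": 0,"gripper": -1},{"slide": [0.0,-0.0035,0.02],"spin": 0,"gripper": -1},{"slide": [0.0,-0.0035,0.02],"spin": 0,"gripper": -1},{"slide": [0.0,-0.0035,0.02],"spin": 0,"gripper": -1}]}}

```text
t: 27.3
tool_pos: [0.4787, -0.3659, 0.197]
tool_rot: [3.132, -0.227, 0.002]
contact_force: [0.4, -0.2, -0.3]
opening: 0.0093
grip_force: 50.9
```

```bash
python3 - <<'E'
from h import *
e=cam("side"); np.save("sidek.npy",e,allow_pickle=True); p,M=pose(); print(p); plan((.478,-.369,.195,-.149))
crop(e,250,310,80,75,8,"pics/k1.png")
for dx in(0,.0012,.003):
    q=[p[0]+dx,p[1],-.149]; L=np.array([[x,-.007,z] for x in(-.014,.014) for z in(.025,.031)]+[[x,-.0035,.006] for x in(-.009,.009)])
    print(dx,((proj(e,w(q,L)+[0,0,p[2]-.1078])-[250,310]+.5)*8-.5).round(0).tolist())
print(((proj(e,w([.478,-.369,-.149],np.array([[x,y,.065] for x in(-.0105,.0105) for y in(-.005,.005)])))-[250,310]+.5)*8-.5).round(0).tolist())
E
```

```text
[ 0.47861652 -0.36596706  0.19685905]
slide [-0.0002  0.0031  0.0019] spin 0.22 rows>= 1
0 [[220.0, 112.0], [219.0, 95.0], [322.0, 124.0], [321.0, 107.0], [245.0, 159.0], [310.0, 167.0]]
0.0012 [[225.0, 112.0], [223.0, 95.0], [327.0, 125.0], [326.0, 107.0], [250.0, 159.0], [315.0, 168.0]]
0.003 [[231.0, 112.0], [230.0, 95.0], [333.0, 125.0], [332.0, 107.0], [257.0, 160.0], [321.0, 168.0]]
[[241.0, 254.0], [250.0, 228.0], [316.0, 263.0], [325.0, 238.0]]
```

View pics/k1.png

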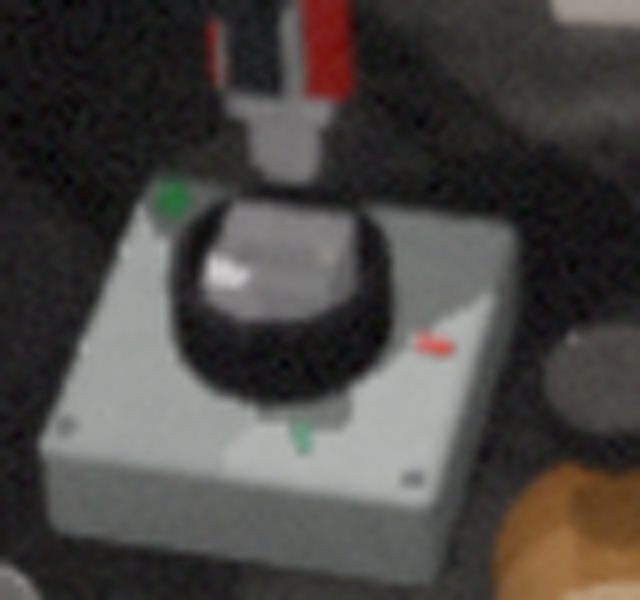

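The held key is upright: collar at x≈227–333, blade at 252–322, above the rotor's slot near (283,246). It sits about +2.5 mm along tool x, so I'll correct for that and insert.

```bash
python3 - <<'E'
from h import *
plan((.4755,-.3685,.179,-.149))
E
```

```text
slide [-0.0027  0.0029  0.0179] spin 0.22 rows>= 1
```

{"fn": "arm_command", "kwargs": {"increments": [{"slide": [-0.0027,0.0025,0.006],"spin": 0.2,"gripper": -1},{"slide": [-0.0027,0.0025,0.012],"spin": 0.2,"gripper": -1},{"slide": [-0.0027,0.0025,0.018],"spin": 0.2,"gripper": -1},{"slide": [-0.0027,0.0025,0.018],"spin": 0.2,"gripper": -1},{"slide": [-0.0027,0.0025,0.018],"spin": 0.2,"gripper": -1},{"slide": [-0.0027,0.0025,0.018],"spin": 0.2,"gripper": -1},{"slide": [-0.0027,0.0025,0.018],"spin": 0.2,"gripper": -1},{"slide": [-0.0027,0.0025,0.018],"spin": 0.2,"gripper": -1}]}}

```text
t: 28.02
tool_pos: [0.4755, -0.3682, 0.1785]
tool_rot: [3.132, -0.234, 0.001]
contact_force: [-0.5, -0.5, 0.0]
opening: 0.0095
grip_force: 50.9
```

```bash
python3 - <<'E'
from h import *
print(pose()[0],status.get_obs()["contact_force"]);plan((.4755,-.3687,.166,-.149))
E
```

```text
[ 0.47546412 -0.36823619  0.17849468] [-0.53541175 -0.51860463  0.0390403 ]
slide [0.0001 0.0004 0.0125] spin 0.01 rows>= 1
```

{"fn": "arm_command", "kwargs": {"increments": [{"slide": [0.0,0.0004,0.004],"spin": 0,"gripper": -1},{"slide": [0.0,0.0004,0.008],"spin": 0,"gripper": -1},{"slide": [0.0,0.0004,0.011],"spin": 0,"gripper": -1},{"slide": [0.0,0.0004,0.014],"spin": 0,"gripper": -1},{"slide": [0.0,0.0004,0.016],"spin": 0,"gripper": -1},{"slide": [0.0,0.0004,0.016],"spin": 0,"gripper": -1},{"slide": [0.0,0.0004,0.016],"spin": 0,"gripper": -1}]}}

```text
t: 28.6
tool_pos: [0.4751, -0.3684, 0.1618]
tool_rot: [-3.133, 0.234, 0.001]
contact_force: [-0.7, -0.5, -0.6]
opening: 0.0095
grip_force: 50.9
```

```bash
python3 - <<'E'
from h import *
s=status.get_obs();print(pose()[0],s["contact_force"],s["wrist_torque"])
E
```

```text
[ 0.47513854 -0.36836669  0.16181244] [-0.72043957 -0.45728729 -0.61781526] [-0.02301589  0.01688416  0.00906373]
```

{"fn": "arm_command", "kwargs": {"increments": [{"slide": [0.0,0.0,0.004],"spin": 0,"gripper": -1},{"slide": [0.0,0.0,0.008],"spin": 0,"gripper": -1},{"slide": [0.0,0.0,0.011],"spin": 0,"gripper": -1},{"slide": [0.0,0.0,0.013],"spin": 0,"gripper": -1},{"slide": [0.0,0.0,0.0145],"spin": 0,"gripper": -1},{"slide": [0.0,0.0,0.0145],"spin": 0,"gripper": -1},{"slide": [0.0,0.0,0.0145],"spin": 0,"gripper": -1},{"slide": [0.0,0.0,0.0145],"spin": 0,"gripper": -1}]}}

```text
t: 29.27
tool_pos: [0.4753, -0.3685, 0.1479]
tool_rot: [3.133, -0.234, 0.0]
contact_force: [-1.4, 1.1, 1.6]
opening: 0.0093
grip_force: 51.2
```

```bash
python3 - <<'E'
from h import *
s=status.get_obs();print(pose()[0],s["contact_force"],s["wrist_torque"])
E
```

```text
[ 0.47529987 -0.36851501  0.1478524 ] [-1.35050868  1.09923387  1.56531711] [ 0.23462643  0.13477498 -0.00693666]
```

{"fn": "arm_command", "kwargs": {"increments": [{"slide": [0.0,-0.0003,0.0],"spin": 6,"gripper": -1},{"slide": [0.0001,-0.0005,0.0],"spin": 12,"gripper": -1},{"slide": [0.0001,-0.0008,0.0],"spin": 18,"gripper": -1},{"slide": [0.0002,-0.001,0.0],"spin": 24,"gripper": -1},{"slide": [0.0003,-0.0013,0.0],"spin": 30,"gripper": -1},{"slide": [0.0005,-0.0015,0.0],"spin": 36,"gripper": -1},{"slide": [0.0006,-0.0017,0.0],"spin": 42,"gripper": -1},{"slide": [0.0006,-0.0017,0.0],"spin": 42,"gripper": -1}]}}

```text
t: 29.93
tool_pos: [0.4766, -0.3668, 0.1479]
tool_rot: [-2.84, 1.343, -0.002]
contact_force: [0.7, 0.8, 1.7]
opening: 0.0097
grip_force: 51.2
```

```bash
python3 - <<'E'
from h import *
s=status.get_obs();p,M=pose();print(p,np.arctan2(M[1,0],M[0,0]),s["contact_force"],s["wrist_torque"])
a=.0025;c=np.array([.4753+a*np.cos(.149),-.3685-a*np.sin(.149)])
for y in(-.149-1.40,-.149-1.44): plan((c[0]-a*np.cos(y),c[1]-a*np.sin(y),.148,y))
E
```

```text
[ 0.47656123 -0.36683606  0.14787657] -0.8834717525968782 [0.73353689 0.77178614 1.70572999] [ 0.17438258 -0.20295267  0.05386041]
slide [ 0.0004 -0.0012 -0.0001] spin 38.13 rows>= 6
slide [ 0.0004 -0.0013 -0.0001] spin 40.42 rows>= 6
```

{"fn": "arm_command", "kwargs": {"increments": [{"slide": [0.0,-0.0002,0.0],"spin": 6,"gripper": -1},{"slide": [0.0001,-0.0004,0.0],"spin": 12,"gripper": -1},{"slide": [0.0001,-0.0006,0.0],"spin": 18,"gripper": -1},{"slide": [0.0002,-0.0008,0.0],"spin": 24,"gripper": -1},{"slide": [0.0003,-0.001,0.0],"spin": 30,"gripper": -1},{"slide": [0.0004,-0.0012,0.0],"spin": 36,"gripper": -1},{"slide": [0.0004,-0.0012,0.0],"spin": 38,"gripper": -1},{"slide": [0.0004,-0.0012,0.0],"spin": 38,"gripper": -1}]}}

```text
t: 30.6
tool_pos: [0.4779, -0.3664, 0.1479]
tool_rot: [-2.251, 2.19, -0.002]
contact_force: [2.7, 1.0, 1.2]
opening: 0.0096
grip_force: 51.1
```

```bash
python3 - <<'E'
from h import *
s=status.get_obs();p,M=pose();print(p,np.arctan2(M[1,0],M[0,0])+.149,s["contact_force"],s["wrist_torque"])
E
```

```text
[ 0.47793    -0.36636113  0.1478987 ] -1.394080280444635 [2.68925747 0.97549216 1.22101867] [ 0.19272432 -0.56085424  0.10730187]
```

{"fn": "arm_command", "kwargs": {"increments": [{"slide": [0.0,-0.0001,0.0],"spin": 2,"gripper": -1},{"slide": [0.0,-0.0001,0.0],"spin": 4,"gripper": -1},{"slide": [0.0,-0.0001,0.0],"spin": 4,"gripper": -1},{"slide": [0.0,-0.0001,0.0],"spin": 4,"gripper": -1}]}}

```text
t: 30.93
tool_pos: [0.4781, -0.3664, 0.1479]
tool_rot: [-2.175, 2.265, -0.003]
contact_force: [4.5, 0.9, 0.1]
opening: 0.0098
grip_force: 51.2
```

```bash
python3 - <<'E'
from h import *
s=status.get_obs();p,M=pose();print(p,np.arctan2(M[1,0],M[0,0])+.149,s["contact_force"],s["wrist_torque"])
E
```

```text
[ 0.47809075 -0.36642236  0.14790152] -1.4625556072800467 [4.52270171 0.88747204 0.1077443 ] [ 0.21969562 -0.920354    0.45183003]
```

The torque rose to 0.45 N·m, so the switch is at its end stop. Relax slightly, release and retreat.

{"fn": "arm_command", "kwargs": {"increments": [{"slide": [0.0,0.0,0.0],"spin": -3.5,"gripper": -1},{"slide": [0.0,0.0,0.0],"spin": -3.5,"gripper": -0.5},{"slide": [0.0,0.0,0.0],"spin": -3.5,"gripper": -0.2},{"slide": [0.0,0.0,0.0],"spin": -3.5,"gripper": -0.2},{"slide": [0.0,0.0,0.0],"spin": -3.5,"gripper": -0.2},{"slide": [0.0,0.0,-0.03],"spin": -3.5,"gripper": -0.2},{"slide": [0.0,0.0,-0.07],"spin": -3.5,"gripper": -0.2},{"slide": [0.0,0.0,-0.11],"spin": -3.5,"gripper": -0.2}]}}

```text
t: 31.6
tool_pos: [0.4763, -0.3658, 0.2569]
tool_rot: [2.239, -2.203, -0.007]
contact_force: [1.0, -1.2, 0.0]
opening: 0.0342
grip_force: 0.0
```

{"fn": "arm_command", "kwargs": {"increments": [{"slide": [0.0,0.0,-0.03],"spin": 0,"gripper": -0.2},{"slide": [0.0,0.0,-0.05],"spin": 0,"gripper": -0.2},{"slide": [0.0,0.0,-0.05],"spin": 0,"gripper": -0.2},{"slide": [0.0,0.0,-0.05],"spin": 0,"gripper": -0.2},{"slide": [0.0,0.0,-0.05],"spin": 0,"gripper": -0.2}]}}

```text
t: 32.02
tool_pos: [0.4768, -0.3661, 0.3059]
tool_rot: [2.24, -2.203, -0.004]
contact_force: [0.1, -0.1, -0.5]
opening: 0.0341
grip_force: 0.0
```

```bash
python3 - <<'E'
from h import *
e=cam("side"); print(pose()[0]); crop(e,230,180,160,200,3,"pics/end.png")
E
```

```text
[ 0.47665018 -0.36590707  0.30503338]
```

View pics/end.png

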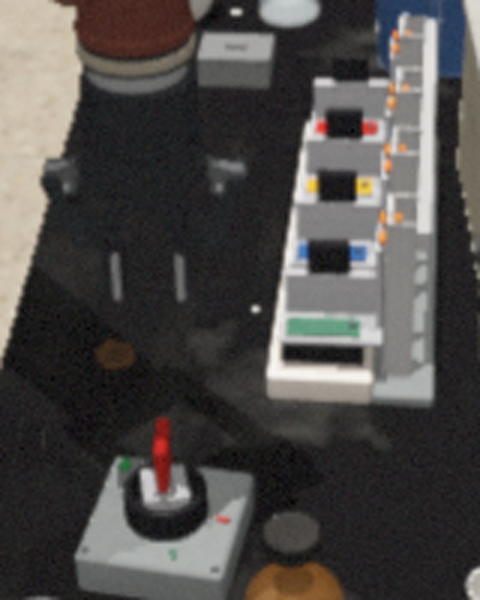

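The key stands upright and seated in the switch at (162,460), turned to on. All four brackets hang with their catches out, and the gripper is clear of everything.

```bash
python3 -c "
from station import order
print(order.finish_job())"
```

```text
the job is handed in; nothing more can be done
None
```

All four brackets hang locked on the rack, and the key is fully in the switch, turned to its end stop and left there. I handed the job in at about 32 s of the 208 s allowed; the hand-in gave no verdict back.

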